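# Make up two woodcarving kits

## Task

Make up the two course kits from the stock on the bench: on the board with two bays, lay the long gouge along the long channel and the relief panel in the other bay; on the board with three bays, lay the palm gouge in the bay that is alone on its side, the sharpening stone in the oblong bay of the other side and stand the figure blank upright in the square bay. Everything must rest flat on the board inside the battens of its bay, long things lying along their bay, and the mallet, the mug and the owl must be left where they are.

Things in the scene. Friction and masses are not known exactly. Their poses are not given: they have to be found in the camera images.
- board_two: Two-bay kit board. Fixed; 160 (x) by 232 (y) by 6 mm base, origin at the centre of its underside. Battens 6 wide, tops at 15, frame the bays; finger gaps mid-way in their y sides. Long channel for the long gouge: centre x -45, y 0, inside 50 (x) by 194 (y), gap 90. Bay for the panel: x 35, y 0, 74 by 114, gap 70.
- board_three: Three-bay kit board. Fixed; 160 (x) by 232 (y) by 6 mm base, origin at the centre of its underside. Battens 6 wide, tops at 15, frame the bays; finger gaps mid-way in their y sides. Lone bay (palm gouge): centre x -45, y 0, inside 56 (x) by 134 (y), gap 70. Oblong bay (stone): x 35, y 55, 60 by 104, gap 70. Square bay (figure): x 35, y -65, 69 by 69, gap 50.
- long_gouge_mid (a point): Loose. The longer carving gouge, 170 mm overall, lying down: straight wooden handle 26 by 26 mm with rounded edges, 115 long, then a 55 mm steel blade. The point is the middle of its overall length, 13 mm above its underside and 30 mm from the handle's blade end; grip there across y. x runs along the tool to the blade, z up.
- palm_gouge_mid (a point): Loose. The short palm gouge, 110 mm overall, lying down: wooden handle 72 long, 26 by 26 mm with rounded edges, 34 wide (y) over the last 20 mm at the butt, then a 38 mm steel blade. The point is the middle of its overall length, 13 mm above its underside and 17 mm from the handle's blade end; grip there across y. x runs along the tool to the blade, z up.
- panel_mid (a point): Loose. The flat relief panel, a plain pale wooden block 90 (x) by 50 (y) by 30 mm high, lying flat. The point is its centre, 15 mm above its underside; z up.
- figure_mid (a point): Loose. The figure blank: a pale wooden block 45 by 45 mm and 42 high, with a roughed-out head of two round lobes side by side on top (lobes run along x), 60 mm high in all, standing upright. The point is on its axis, 30 mm above its underside; z up.
- stone_mid (a point): Loose. The sharpening stone, a grey slab 80 (x) by 36 (y) by 22 mm high, lying flat. The point is its centre, 11 mm above its underside; z up.
- mallet: Bystander, loose: a wooden mallet lying on the bench, its head 65 (x) by 105 (y) by 60 mm high with its centre 90 mm to +x of the origin, its handle 26 mm wide reaching 130 mm to -x of the origin. Origin on its underside. Leave it alone.
- mug: Bystander, loose: a white mug, 80 mm across, 90 high, handle to its +y. Origin at the centre of its underside. Leave it alone.
- owl: Bystander, loose: a small turned wooden owl figure, 62 mm across, about 96 high, with eyes and ears, beyond the boards. Origin at the centre of its underside. Leave it alone.
There are look-alikes about, which are no part of the job. Leave any black look-alike of the part that bears stone_mid alone. What is shaped like the part that bears figure_mid but blue is not meant.

How it is judged:
By the outcome, as a careful person would: the job done as asked, in the order asked, and still so for the second after the job is handed in, with the robot touching nothing.
It also fails if it takes over 136 s, if anything falls off the work surface, if the arm or the gripper's body presses on something with over 40 N, if the wrist force passes 120 N, or if a joint passes its speed limit or range.

## Robot

A 6-joint arm with a two-finger parallel gripper is mounted at the origin on the work surface. World frame = base frame: x ahead of the robot, y to its left, z up, the work surface at z = 0. Lengths are in m, angles in rad, forces in N, time in s.
With the tool pointing down it reaches from about 0.25 to 0.725 m from the base axis. Payload 4 kg.
Tool frame: the origin (TCP) lies on the centre line of the jaws, within the pads' length; the fingertips stand 25 mm ahead of it and the grasp point (between the pads) lies 6 mm ahead of it; z points along the fingers, x is the direction in which the jaws open and shut, and the axes are right-handed (so a half turn about z gives the same grasp; the last joint's range is limited). The gripper opens to 85 mm and grips with 20 to 120 N. Pads are 22 mm wide; open, the fingers measure 114 mm over their backs; the gripper's body (76 mm by 85 mm) begins 54 mm behind the grasp point. The pads swing forward as they close: fully open they stand 13 mm farther back than shut.
Start: joints at [0, 0.241, 0.005, 1.335, 0, 1.571], TCP at [0.5, -0, 0.256] pointing down, gripper open.
Joint ranges: [-2.72, 2.72], [-1.05, 1.87], [-1.09, 1.28], [-1.99, 2.15], [-1.42, 1.44], [-3.14, 3.14]. Speed limits (rad/s): [2.79, 2.79, 3.14, 3.14, 3.14, 3.14].

## Interface

Orientations are given as a unit quaternion [x, y, z, w].
In Python, from workcell import bot, imaging, order gives the robot as it stands.
- The arm moves only by the tool carry_out, never from a script. Its argument "moves" is a list of rows, each a list of 5 numbers: the shift along the tool's x, y, z scaled (see below), then the turn about the tool's z scaled (see below), then the opening, from -1 (shut) to 1 (fully open). In form: [[tx, ty, tz, roll, hand], ...]. A call has 1 to 20 rows; each row is the pose to reach, as a shift and turn from the pose commanded when the call began, along the tool's axes at that moment; what a row does not reach only later rows make up. The controller multiplies each number of a shift by 0.1 m and each number of a turn by 90 degrees. A row lasts 1/10 s, in which the tool goes at most 50 mm and 8.59 degrees, less where a joint would pass 70% of its speed; a pose out of reach is approached as far as the arm can. A call with a number of a shift or a turn outside -1 to 1 is refused whole. A call with a gripper value outside its range is refused whole. The fingers move at their own pace and stop on an object; the grip force is fixed at half the most. Time passes only in rows, so rows that repeat a pose let the fingers close. It gives the time, the measured TCP pose, the force and the opening at its end, in the units of the state.
- bot.get_obs(): the state, without advancing time (a new reading comes with each control period).
- imaging.camera(name): name is "scene" or "side" or "wrist"; returns the picture (400x640x3 uint8, red, green, blue); there is no depth.
- imaging.camera_model(name): a dict with "fovy" (degrees; the focal length in pixels is half the picture's height over the tangent of half this angle, whatever the lens; pixels are square), "cx", "cy" (the principal point, pixels), "eye" and "rotation" of the camera in the world. Camera axes: x right, y up, looking along -z (the intrinsics and any distortion apply to the point x, -y, -z); pixel columns grow to the right and rows downward; lengths in m; the calibration is good to about 2 mm. A picture is of the moment at which its call begins: read the wrist's pose just before it. camera_model takes no time and is no camera call; for the wrist camera it gives the pose at the moment of the call.
- order.job_done(): hands the job in, once; it reports no verdict.
The state is a dict: "clock": time; "joint_pos": joint angles; "joint_vel": joint speeds; "tau": joint torques, N m; "eef_pos": TCP position; "tool_rot": TCP orientation; "ft_force": force on the tool from outside, world axes, zero at the start; "ft_torque": the same for the moment, N m; "grip_width": finger opening in m.
Only numpy, scipy, OpenCV 4.12 (cv2) and the standard library are available. Lean on these libraries where they do the work, as an engineer would, in place of code of your own. Each camera call takes 0.05 s, during which the arm holds its last target.

## Working session

There is one attempt and no reset: what is moved stays moved. The work goes in short steps, Python scripts to look and compute and a tool call to move; the robot and the scene stay as the last step left them, time stands still between calls to the robot, and variables do not carry over. Pictures are saved under pics/ and viewed, and the job is handed in when it is done.

Besides the shell and the picture viewer there is one more tool, called after "Request:" as name(argument=value, ...), one argument or row to a line, values as JSON. carry_out: Moves the arm, as the interface text tells. Its arguments: {"type":"object","properties":{"moves":{"type":"array","items":{"type":"array","items":{"type":"number","minimum":-1,"maximum":1}}}},"required":["moves"]}

```bash
mkdir -p pics; ls
python3 - <<'E'
from workcell import bot, imaging, order
import cv2
for n in ("scene","side","wrist"):
    m=imaging.camera_model(n); print(n,m)
    im=imaging.camera(n); cv2.imwrite(f"pics/{n}0.png",im[:,:,::-1])
print(bot.get_obs())
E
```

```text
pics
scene {'fovy': 45.56046112385622, 'cx': 315.0397062574295, 'cy': 201.46746356772024, 'eye': array([0.92305197, 0.59828434, 1.06291955]), 'rotation': array([0.08047053, 0.28519378, 0.91474922, 0.27463224])}
side {'fovy': 45.53035034984036, 'cx': 320.45392716242196, 'cy': 200.1987367453718, 'eye': array([0.33947728, 0.87309895, 1.02494163]), 'rotation': array([-0.03390842,  0.36246619,  0.92470267, -0.11132588])}
wrist {'fovy': 58.993724777309254, 'cx': 320.4162456337306, 'cy': 203.13483778166187, 'eye': array([0.49980159, 0.080017  , 0.3731125 ]), 'rotation': array([-1.56987998e-01,  9.27452423e-04,  1.57283641e-04,  9.87600063e-01])}
{'clock': 0.15, 'joint_pos': array([-2.33820198e-05,  2.41232127e-01,  4.03696943e-03,  1.33521858e+00,
        2.22496092e-05,  1.57081999e+00]), 'joint_vel': array([-8.86575205e-04, -1.78412856e-03,  4.62342110e-03, -2.02365041e-03,
        1.37461166e-03, -8.82468443e-06]), 'tau': array([-1.62746033e-03, -3.72633219e+01,  2.52638429e+01,  1.23480460e-02,
       -1.30651040e-05,  1.49362950e-05]), 'eef_pos': array([ 4.99555347e-01, -5.48409685e-06,  2.55622592e-01]), 'tool_rot': array([ 9.99999673e-01, -2.35315347e-05, -8.08705666e-04, -1.11246873e-05]), 'ft_force': array([-0.47731502, -1.03594767,  0.40331346]), 'ft_torque': array([-0.00928349,  0.04908536, -0.04052948]), 'grip_width': 0.08517851791176387}
```

View pics/scene0.png

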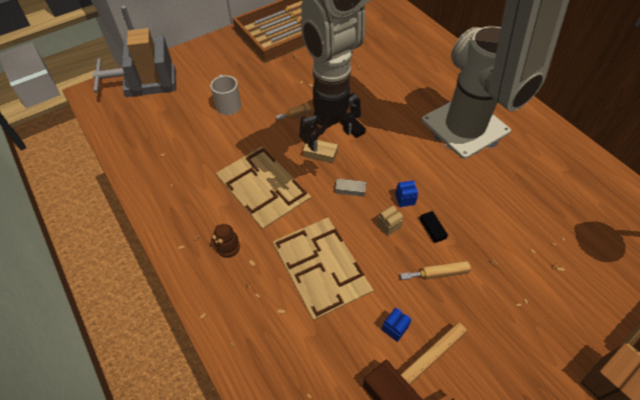

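View pics/side0.png

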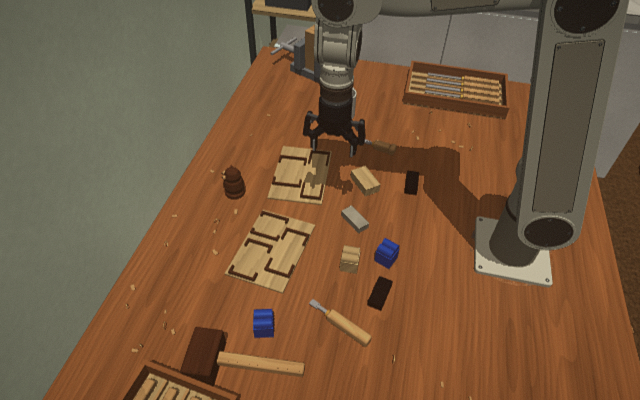

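View pics/wrist0.png

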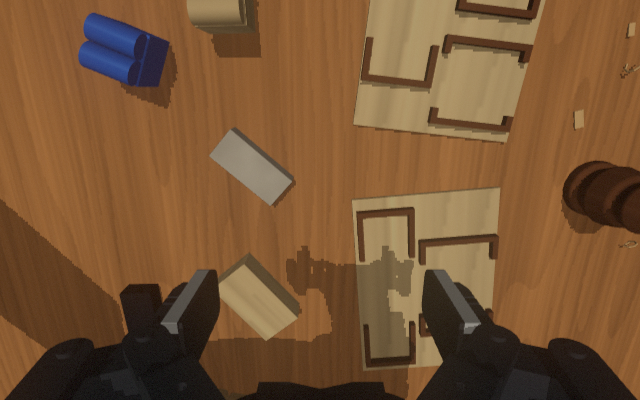

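```bash
cat > h.py <<'E'
from workcell import bot, imaging, order
import cv2, numpy as np
from scipy.spatial.transform import Rotation as R
def px2w(m,u,v,z):
    f=200/np.tan(np.radians(m['fovy']/2))
    d=R.from_quat(m['rotation']).apply([(u-m['cx'])/f,-(v-m['cy'])/f,-1])
    e=np.array(m['eye']); return e+d*(z-e[2])/d[2]
def w2px(m,p):
    f=200/np.tan(np.radians(m['fovy']/2))
    c=R.from_quat(m['rotation']).inv().apply(np.array(p)-m['eye'])
    return np.stack([m['cx']+f*c[...,0]/-c[...,2], m['cy']-f*c[...,1]/-c[...,2]],-1)
def crop(n,u0,v0,u1,v1,k,out,im=None):
    if im is None: im=imaging.camera(n)[:,:,::-1]
    c=cv2.resize(im[v0:v1,u0:u1],None,fx=k,fy=k,interpolation=cv2.INTER_CUBIC)
    cv2.imwrite(out,c)
E
python3 - <<'E'
from h import *
for n,pts in dict(scene=[(308,112),(278,118),(320,150),(350,187),(390,220),(469,268),(402,276),(340,265),(262,185),(227,105),(227,245)],side=[(393,147),(354,140),(365,178),(354,217),(350,260),(368,340),(310,302),(272,250),(300,175),(235,190)]).items():
    m=imaging.camera_model(n)
    for p in pts: print(n,p,px2w(m,*p,0.02).round(3))
im=cv2.imread('pics/side0.png'); crop(0,220,110,460,360,2.4,'pics/sidec.png',im)
im=cv2.imread('pics/scene0.png'); crop(0,200,90,480,340,2.4,'pics/scenec.png',im)
E
```

```text
scene (308, 112) [ 0.375 -0.295  0.02 ]
scene (278, 118) [ 0.464 -0.324  0.02 ]
scene (320, 150) [ 0.429 -0.148  0.02 ]
scene (350, 187) [0.434 0.007 0.02 ]
scene (390, 220) [0.409 0.15  0.02 ]
scene (469, 268) [0.336 0.363 0.02 ]
scene (402, 276) [0.484 0.29  0.02 ]
scene (340, 265) [0.591 0.184 0.02 ]
scene (262, 185) [ 0.629 -0.131  0.02 ]
scene (227, 105) [ 0.567 -0.459  0.02 ]
scene (227, 245) [ 0.795 -0.017  0.02 ]
side (393, 147) [ 0.363 -0.317  0.02 ]
side (354, 140) [ 0.491 -0.319  0.02 ]
side (365, 178) [ 0.427 -0.155  0.02 ]
side (354, 217) [0.43  0.006 0.02 ]
side (350, 260) [0.414 0.152 0.02 ]
side (368, 340) [0.332 0.359 0.02 ]
side (310, 302) [0.483 0.296 0.02 ]
side (272, 250) [0.617 0.17  0.02 ]
side (300, 175) [ 0.619 -0.119  0.02 ]
side (235, 190) [ 0.786 -0.011  0.02 ]
```

View pics/sidec.png

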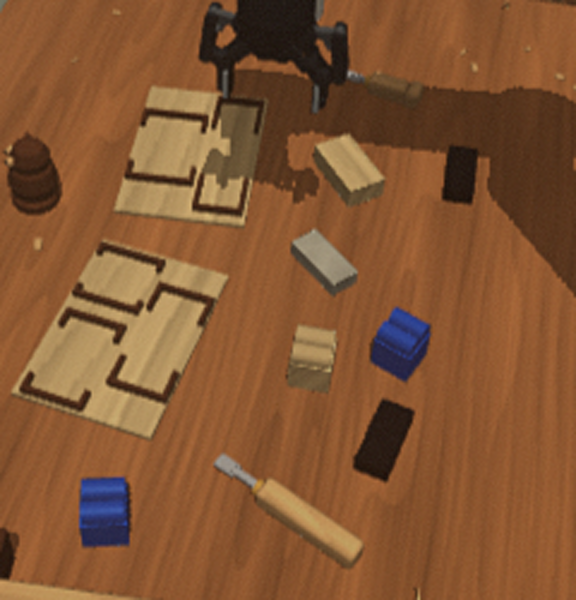

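View pics/scenec.png

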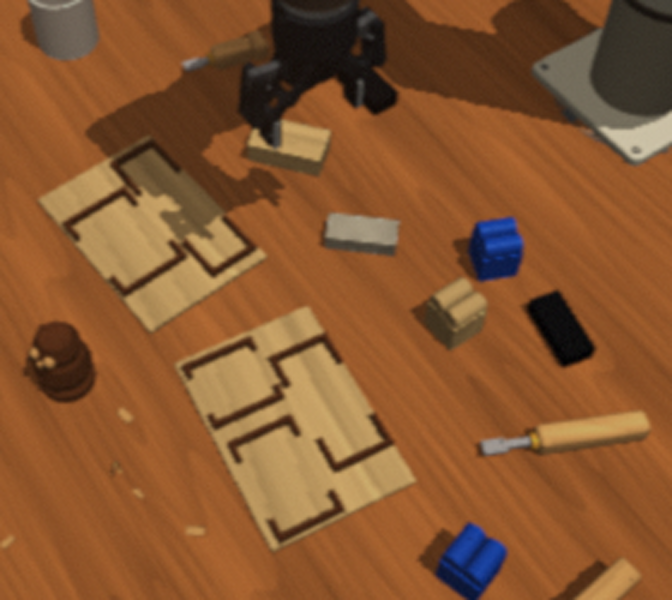

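Run:
```python
from h import *
im=cv2.imread('pics/wrist0.png')
a=cv2.resize(im[110:350,190:310],None,fx=3,fy=3,interpolation=3); 
cv2.imwrite('pics/w1.png',im); crop(0,200,110,310,350,3.2,'pics/wps.png',im) if 0 else None
cv2.imwrite('pics/wps.png',cv2.resize(im[110:350,190:310],None,fx=2.5,fy=2.5,interpolation=2))
im=cv2.imread('pics/side0.png')
cv2.imwrite('pics/sg.png',cv2.resize(im[225:355,290:400],None,fx=4.5,fy=4.5,interpolation=2))
im=cv2.imread('pics/scene0.png')
cv2.imwrite('pics/cg.png',cv2.resize(im[200:290,370:480],None,fx=6,fy=6,interpolation=2))
```

```text
(no output)
```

View pics/wps.png

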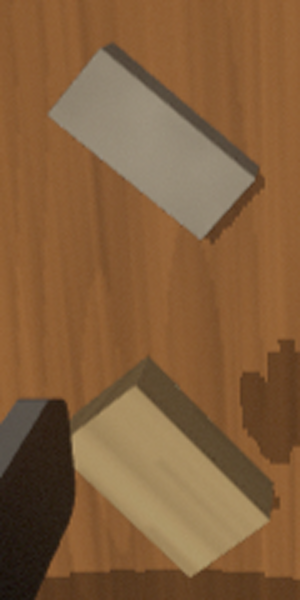

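View pics/sg.png

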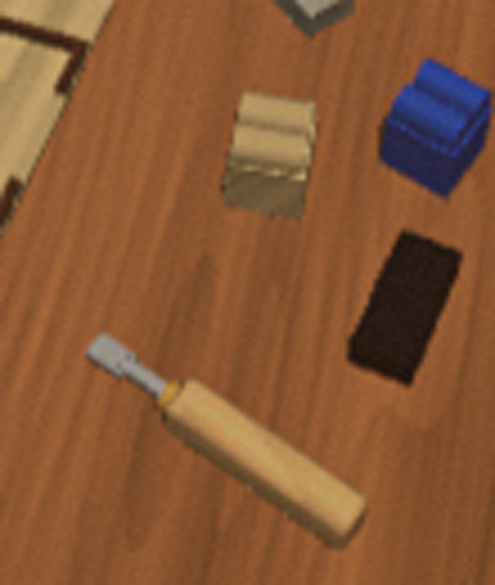

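View pics/cg.png

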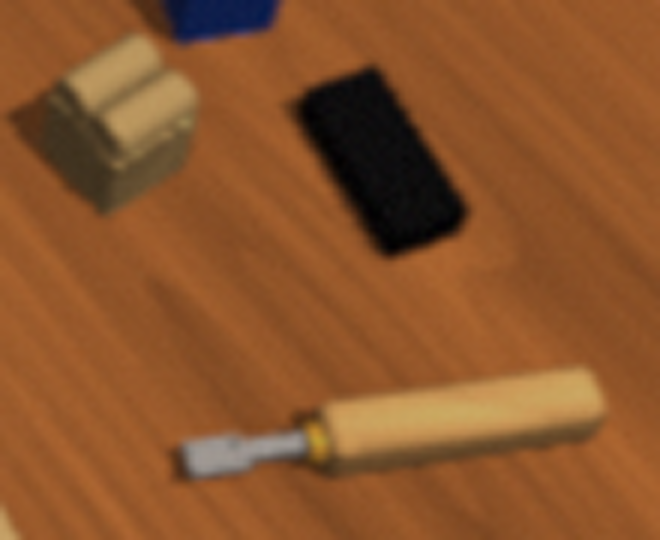

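```bash
cat >> h.py <<'E'
from scipy.optimize import least_squares
def fit(obs,x0):
    # obs: list of (model, [(u,v)...], local pts Nx3)
    def proj(x):
        c,s=np.cos(x[2]),np.sin(x[2]); M=np.array([[c,-s,0],[s,c,0],[0,0,1]])
        return np.concatenate([(w2px(m,np.array(L)@M.T+[x[0],x[1],0])-np.array(p)).ravel() for m,p,L in obs])
    r=least_squares(proj,x0,loss='soft_l1'); return r.x,np.sqrt(np.mean(proj(r.x)**2)),proj(r.x).round(1)
E
python3 - <<'E'
from h import *
S=imaging.camera_model('scene');D=imaging.camera_model('side');W=imaging.camera_model('wrist')
def sc(L,o,k): return [(o[0]+a/k,o[1]+b/k) for a,b in L]
B=lambda z:[(-.08,-.116,z),(.08,-.116,z),(.08,.116,z),(-.08,.116,z)]
# order: (-x,-y),(+x,-y),(+x,+y),(-x,+y)
b3=[(S,sc([(310,307),(176,362),(275,548),(415,480)],(200,90),2.4),B(.006)),(D,sc([(228,276),(105,240),(12,390),(150,437)],(220,110),2.4),B(.006))]
b2=[(S,sc([(150,137),(38,202),(152,330),(266,255)],(200,90),2.4),B(.006)),(D,sc([(267,99),(152,86),(116,210),(244,224)],(220,110),2.4),B(.006))]
print('b3',fit(b3,[.6,.18,0])); print('b2',fit(b2,[.62,-.12,0]))
T=lambda a,b,z:[(-a/2,-b/2,z),(a/2,-b/2,z),(a/2,b/2,z),(-a/2,b/2,z)]
# stone top: x axis along length
st=[(W,sc([(48,114),(202,240),(254,178),(103,48)],(190,110),2.5),T(.08,.036,.022))]
print('stone',fit(st,[.43,.006,-.6]))
pa=[(W,sc([(73,435),(192,577),(270,517),(135,387)],(190,110),2.5)[1:],T(.09,.05,.03)[1:])]
print('panel',fit(pa,[.43,-.15,-.7]))
# long gouge: centreline z .013, butt (-.085), handle blade end .03
lg=[(D,sc([(347,518),(175,402)],(290,225),4.5),[(-.085,0,.013),(.03,0,.013)]),(S,sc([(600,405),(325,437)],(370,200),6),[(-.085,0,.013),(.03,0,.013)])]
print('lg',fit(lg,[.41,.327,-.4]))
# figure base block: visible lower corners at z=0: side (222,207),(300,217)
fg=[(D,sc([(224,207),(300,217)],(290,225),4.5),[(.0225,.0225,0),(-.0225,.0225,0)]),(S,sc([(105,213),(190,160)],(370,200),6),[(.0225,.0225,0),(-.0225,.0225,0)])]
print('fig',fit(fg,[.41,.15,0]))
# palm gouge rough
print(px2w(S,200+190/2.4,90+65/2.4,.013),px2w(D,220+350/2.4,110+77/2.4,.013),px2w(D,220+420/2.4,110+92/2.4,.013))
E
```

```text
b3 (array([ 0.62285119,  0.15316863, -0.11971003]), np.float64(0.5811983694757714), array([-0.1, -1.1,  0. , -0.2, -0.9,  0.7,  0.9,  0.1,  0.8, -0.3, -0.5,
       -0.8, -0.3,  0.5,  0.2,  0.3]))
b2 (array([ 0.62231189, -0.14139515,  0.09627075]), np.float64(0.5597270837133079), array([-0.2, -1.1, -0. , -0.9,  0.1,  0.5,  0.8, -0.1,  0.2, -0.4, -0.8,
       -0.1, -0.9, -0. ,  0.1,  0.3]))
stone (array([ 0.42938403,  0.00206491, -0.73120548]), np.float64(0.5958511035402774), array([-0.3,  0.1, -0.1,  0.3,  1.4,  0.3, -0.4, -0.7]))
panel (array([ 0.42624767, -0.15135964, -0.86330161]), np.float64(0.6584153971150611), array([-0. ,  0.3,  0.7,  0.7, -0.6, -1.1]))
lg (array([ 0.40631547,  0.3246122 , -0.4445276 ]), np.float64(1.1006418325421263), array([ 1.6,  2.4, -0.1, -0.6, -0.4, -0.1, -0.7,  0.6]))
fig (array([0.4124885 , 0.15274079, 0.03978672]), np.float64(0.4282798332899906), array([ 0.1, -0.6,  0.5,  0.2,  0.3,  0.3, -0.7,  0.4]))
[ 0.45603154 -0.33133737  0.013     ] [ 0.45284924 -0.32714411  0.013     ] [ 0.35633398 -0.32026286  0.013     ]
```

Request:
carry_out(
  moves=[
    [-0.94, -1, 0.5, -0.717, 1],
    [-0.94, -1, 0.5, -0.717, 1],
    [-0.94, -1, 0.5, -0.717, 1],
    [-0.94, -1, 0.5, -0.717, 1],
    [-0.94, -1, 0.5, -0.717, 1],
    [-0.94, -1, 0.5, -0.717, 1],
    [-0.94, -1, 0.5, -0.717, 1],
    [-0.94, -1, 0.5, -0.717, 1],
    [-0.94, -1, 0.5, -0.717, 1],
  ],
)

```text
clock: 1.05
eef_pos: [0.4058, 0.1, 0.2061]
tool_rot: [0.846, 0.534, -0.0, -0.0]
ft_force: [-0.2, 1.3, -0.7]
grip_width: 0.0855
```

Request:
carry_out(
  moves=[
    [1, -0.5, 0, 0, 1],
    [1, -0.5, 0, 0, 1],
    [1, -0.5, 0, 0, 1],
    [1, -0.5, 0, 0, 1],
  ],
)

```text
clock: 1.45
eef_pos: [0.4036, 0.2132, 0.206]
tool_rot: [0.845, 0.535, -0.0, 0.0]
ft_force: [-0.3, -0.1, -0.1]
grip_width: 0.0854
```

Request:
carry_out(
  moves=[
    [1, -0.46, 0, 0, 1],
    [1, -0.46, 0, 0, 1],
    [1, -0.46, 0, 0, 1],
    [1, -0.46, 0, 0, 1],
    [1, -0.46, 0, 0, 1],
  ],
)

```text
clock: 1.95
eef_pos: [0.4051, 0.32, 0.2059]
tool_rot: [0.846, 0.533, -0.001, 0.001]
ft_force: [-0.0, -0.3, -0.6]
grip_width: 0.085
```

```bash
cat >> h.py <<'E'
def st():
    o=bot.get_obs(); q=R.from_quat(o['tool_rot']).as_matrix(); 
    print('t',round(o['clock'],2),'p',o['eef_pos'].round(4),'yaw',np.arctan2(q[1,0],q[0,0]).round(4),'zax',q[:,2].round(3),'w',round(o['grip_width'],4),'F',o['ft_force'].round(1),'j6',o['joint_pos'][5].round(2))
    return o,q
def go(x,y,z,yaw):
    o,q=st(); d=q.T@(np.array([x,y,z])-o['eef_pos']); a=np.arctan2(q[1,0],q[0,0])
    dy=(yaw-a+np.pi)%(2*np.pi)-np.pi
    print('move units',(d/0.1).round(3),'roll',round(-dy/(np.pi/2),4))
E
python3 - <<'E'
from h import *
m=imaging.camera_model('wrist'); im=imaging.camera('wrist')[:,:,::-1]; cv2.imwrite('pics/w2.png',im)
np.save('w2.npy',[m],allow_pickle=True)
go(.4063,.3246,.032,1.126)
S=imaging.camera('scene')[:,:,::-1]; crop(0,230,60,480,200,3,'pics/s2.png',S)
E
```

```text
t 2.0 p [0.4052 0.3199 0.2061] yaw 1.1242 zax [-0.001 -0.001 -1.   ] w 0.085 F [ 0.1 -0.6 -0.1] j6 1.12
move units [ 0.05  -0.011  1.741] roll -0.0012
```

View pics/w2.png

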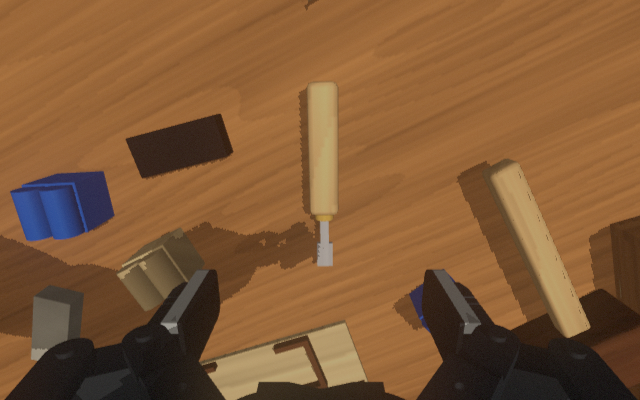

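View pics/s2.png

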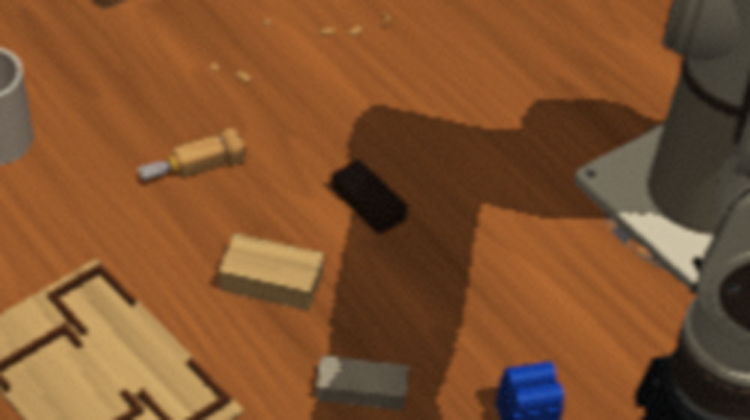

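Run:
```python
from h import *
W=np.load('w2.npy',allow_pickle=True)[0];S=imaging.camera_model('scene')
for z in (.013,.02,.026): print(z,px2w(W,322.5,83,z).round(4),px2w(W,324,215,z).round(4),px2w(W,325,265,z).round(4))
print('lgw',fit([(W,[(323,83),(324,214),(325,265)],[(-.085,0,.018),(.03,0,.02),(.085,0,.013)])],[.4063,.3246,-.4445]))
print('palm',fit([(S,[(230+241/3,60+149/3),(230+140/3,60+175/3)],[(-.055,0,.013),(.055,0,.008)])],[.41,-.31,-.1]))
```

```text
0.013 [0.3306 0.3577 0.013 ] [0.4366 0.3088 0.013 ] [0.4841 0.2873 0.013 ]
0.02 [0.3306 0.3576 0.02  ] [0.4343 0.3098 0.02  ] [0.4807 0.2889 0.02  ]
0.026 [0.3307 0.3576 0.026 ] [0.4323 0.3107 0.026 ] [0.4778 0.2902 0.026 ]
lgw (array([ 0.40713489,  0.32266644, -0.4327887 ]), np.float64(0.6382065426671573), array([-0.1, -1.1,  0.3,  1. , -0.2,  0.3]))
palm (array([ 0.41133714, -0.32028196, -0.28350613]), np.float64(0.2947287938815294), array([ 0.4, -0.2, -0.4,  0.1]))
```

Request:
carry_out(
  moves=[
    [0.04, 0, 0.4, -0.005, 1],
    [0.04, 0, 0.7, -0.005, 1],
    [0.04, 0, 1, -0.005, 1],
  ],
)

```text
clock: 2.35
eef_pos: [0.4073, 0.3238, 0.1057]
tool_rot: [0.844, 0.536, 0.0, 0.0]
ft_force: [0.4, 0.2, -0.3]
grip_width: 0.0854
```

Request:
carry_out(
  moves=[
    [0, 0, 0.3, 0, 1],
    [0, 0, 0.55, 0, 1],
    [0, 0, 0.74, 0, 1],
    [0, 0, 0.74, 0, 1],
    [0, 0, 0.74, 0, -1],
    [0, 0, 0.74, 0, -1],
    [0, 0, 0.74, 0, -1],
    [0, 0, 0.74, 0, -1],
    [0, 0, 0.74, 0, -1],
    [0, 0, 0.74, 0, -1],
    [0, 0, 0.74, 0, -1],
    [0, 0, 0.74, 0, -1],
  ],
)

```text
clock: 3.55
eef_pos: [0.4078, 0.326, 0.0336]
tool_rot: [0.843, 0.537, 0.001, 0.0]
ft_force: [-0.8, -1.3, 6.7]
grip_width: 0.0251
```

Request:
carry_out(
  moves=[
    [0, 0, -0.2, 0, -1],
    [0, 0, -0.5, 0, -1],
    [0, 0, -0.8, 0, -1],
    [0, 0, -1, 0, -1],
    [0, 0, -1, 0, -1],
  ],
)

```text
clock: 4.05
eef_pos: [0.4088, 0.327, 0.1354]
tool_rot: [0.843, 0.537, 0.003, -0.0]
ft_force: [0.1, -0.1, -2.0]
grip_width: 0.0247
```

Run:
```python
from h import *
c,s=np.cos,np.sin
def bay(b,dx,dy): return (b[0]+c(b[2])*dx-s(b[2])*dy, b[1]+s(b[2])*dx+c(b[2])*dy)
b2=[.6223,-.1414,.0963]; b3=[.6229,.1532,-.1197]
for n,v in dict(ch=bay(b2,-.045,0),pan=bay(b2,.035,0),palm=bay(b3,-.045,0),stone=bay(b3,.035,.055),fig=bay(b3,.035,-.065)).items(): print(n,np.round(v,4))
go(*bay(b2,-.045,0),.132,.0963)
S=imaging.camera('side')[:,:,::-1]; cv2.imwrite('pics/s3.png',S)
```

```text
ch [ 0.5775 -0.1457]
pan [ 0.6571 -0.138 ]
palm [0.5782 0.1586]
stone [0.6642 0.2036]
fig [0.6499 0.0845]
t 4.05 p [0.4088 0.327  0.1354] yaw 1.1343 zax [ 0.005  0.004 -1.   ] w 0.0247 F [ 0.1 -0.1 -2. ] j6 1.11
move units [-3.571  3.528  0.022] roll 0.6608
```

View pics/s3.png

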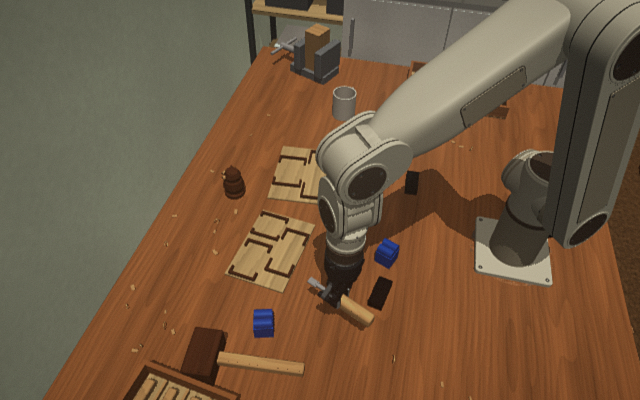

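Request:
carry_out(
  moves=[
    [-0.2, 0.2, -0.1, 0.08, -1],
    [-0.4, 0.4, -0.1, 0.17, -1],
    [-0.7, 0.7, -0.1, 0.26, -1],
    [-1, 1, -0.1, 0.35, -1],
    [-1, 1, -0.1, 0.44, -1],
    [-1, 1, -0.1, 0.53, -1],
    [-1, 1, -0.1, 0.6, -1],
    [-1, 1, -0.1, 0.661, -1],
    [-1, 1, -0.1, 0.661, -1],
  ],
)

```text
clock: 5.0
eef_pos: [0.4542, 0.192, 0.1403]
tool_rot: [0.999, 0.048, -0.002, 0.001]
ft_force: [0.6, 0.4, -1.3]
grip_width: 0.0245
```

Request:
carry_out(
  moves=[
    [0.09, 0.3, 0, 0, -1],
    [0.18, 0.6, 0, 0, -1],
    [0.3, 1, 0, 0, -1],
  ],
)

```text
clock: 5.3
eef_pos: [0.4941, 0.0958, 0.1409]
tool_rot: [0.999, 0.051, -0.001, -0.0]
ft_force: [1.3, -0.1, -1.7]
grip_width: 0.0245
```

Request:
carry_out(
  moves=[
    [0.1, 0.33, 0, 0, -1],
    [0.2, 0.67, 0, 0, -1],
    [0.3, 1, 0, 0, -1],
  ],
)

```text
clock: 5.6
eef_pos: [0.5338, -0.0021, 0.1409]
tool_rot: [0.999, 0.049, -0.001, -0.0]
ft_force: [0.1, 1.3, -1.0]
grip_width: 0.0244
```

Request:
carry_out(
  moves=[
    [0.1, 0.33, 0, 0, -1],
    [0.2, 0.67, 0, 0, -1],
    [0.27, 1, 0, 0, -1],
    [0.27, 1, 0, 0, -1],
  ],
)

```text
clock: 6.0
eef_pos: [0.5712, -0.1016, 0.1407]
tool_rot: [0.999, 0.046, -0.0, 0.001]
ft_force: [-0.4, 0.7, -1.9]
grip_width: 0.0247
```

Request:
carry_out(
  moves=[
    [0, 0.25, 0, 0, -1],
    [0, 0.5, 0, 0, -1],
    [0, 0.5, 0, 0, -1],
    [0, 0.5, 0, 0, -1],
  ],
)

```text
clock: 6.4
eef_pos: [0.5747, -0.1471, 0.141]
tool_rot: [0.999, 0.048, -0.001, -0.001]
ft_force: [-1.0, 1.1, -2.1]
grip_width: 0.0248
```

Run:
```python
from h import *
go(.5775,-.1457,.0405,.0963)
m=imaging.camera_model('wrist'); np.save('w4.npy',[m],allow_pickle=True)
S=imaging.camera('wrist')[:,:,::-1]; cv2.imwrite('pics/w4.png',S)
```

```text
t 6.4 p [ 0.5747 -0.1471  0.141 ] yaw 0.0964 zax [-0.002  0.001 -1.   ] w 0.0248 F [-1.   1.1 -2.1] j6 1.22
move units [ 0.032 -0.01   1.005] roll 0.0001
```

View pics/w4.png

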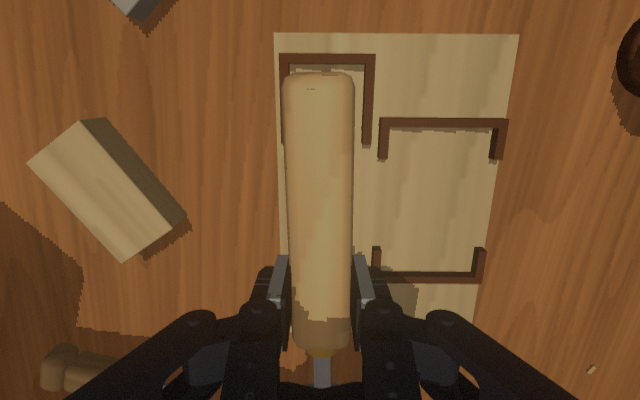

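Run:
```python
from h import *
W=np.load('w4.npy',allow_pickle=True)[0]
px=[(274,33),(517,35),(280,54),(375,54),(379,118),(507,118)]
L=[(-.08,.116,.006),(.08,.116,.006),(-.076,.103,.015),(-.014,.103,.015),(-.008,.063,.015),(.078,.063,.015)]
print(fit([(W,px,L)],[.6223,-.1414,.0963]))
px2=[(289,66),(365,66)]
# gouge butt centre (319,73) top z of tool: TCP z.141 -> axis z ~ .121
print(px2w(W,319,73,.118),px2w(W,320,345,.121))
```

```text
(array([ 0.62237979, -0.14494005,  0.08987125]), np.float64(1.214221618712968), array([-1.8,  0. ,  1.2, -0.3, -2.7, -0.6, -0.5,  0. ,  1.3,  0.4,  1.2,
        1.3]))
[ 0.56600598 -0.06224498  0.118     ] [ 0.57794347 -0.1821      0.121     ]
```

Request:
carry_out(
  moves=[
    [0.03, 0, 0.3, 0, -1],
    [0.03, 0, 0.6, 0, -1],
    [0.03, 0, 0.85, 0, -1],
    [0.03, 0, 0.95, 0, -1],
    [0.03, 0, 1, 0, -1],
    [0.03, 0, 1, 0, -1],
    [0.03, 0, 1, 0, 0.1],
    [0.03, 0, 1, 0, 0.1],
    [0.03, 0, 1, 0, 0.1],
    [0.03, 0, 1, 0, 0.1],
    [0.03, 0, 1, 0, 0.1],
    [0.03, 0, 1, 0, 0.1],
  ],
)

```text
clock: 7.65
eef_pos: [0.5785, -0.1473, 0.0425]
tool_rot: [0.999, 0.048, 0.0, 0.0]
ft_force: [-0.5, -0.0, -0.1]
grip_width: 0.0468
```

Request:
carry_out(
  moves=[
    [0, 0, -0.2, 0, 0.2],
    [0, 0, -0.5, 0, 0.2],
    [0, 0, -1, 0, 0.2],
    [0, 0, -1, 0, 0.2],
  ],
)

```text
clock: 8.05
eef_pos: [0.5829, -0.1484, 0.1498]
tool_rot: [0.999, 0.048, 0.006, 0.002]
ft_force: [1.6, -1.1, 0.6]
grip_width: 0.0515
```

Run:
```python
from h import *
go(.4262,-.1514,.15,.708)
m=imaging.camera_model('wrist'); np.save('w5.npy',[m],allow_pickle=True)
S=imaging.camera('wrist')[:,:,::-1]; cv2.imwrite('pics/w5.png',S)
```

```text
t 8.05 p [ 0.5829 -0.1484  0.1498] yaw 0.0958 zax [ 0.013 -0.003 -1.   ] w 0.0515 F [ 1.6 -1.1  0.6] j6 1.23
move units [-1.563 -0.12  -0.022] roll -0.3897
```

View pics/w5.png

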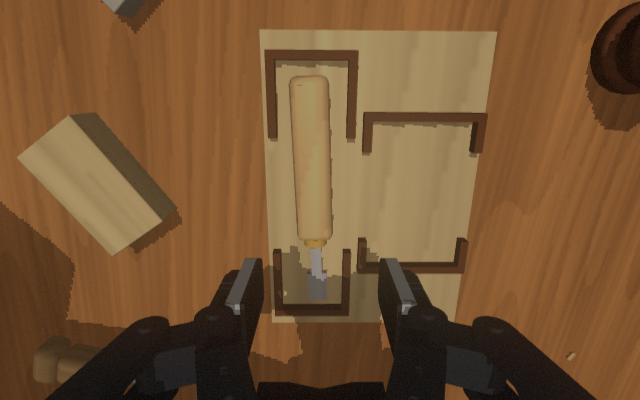

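Request:
carry_out(
  moves=[
    [-0.4, 0, 0, -0.1, 0.7],
    [-0.8, 0, 0, -0.2, 0.7],
    [-1, 0, 0, -0.3, 0.7],
    [-1, 0, 0, -0.39, 0.7],
    [-1, 0, 0, -0.39, 0.7],
    [-1, 0, 0, -0.39, 0.7],
  ],
)

```text
clock: 8.7
eef_pos: [0.4788, -0.1568, 0.1417]
tool_rot: [0.938, 0.346, -0.0, -0.0]
ft_force: [0.1, -0.7, 0.1]
grip_width: 0.0721
```

Run:
```python
from h import *
W=np.load('w5.npy',allow_pickle=True)[0]
T=lambda a,b,z:[(-a/2,-b/2,z),(a/2,-b/2,z),(a/2,b/2,z),(-a/2,b/2,z)]
print(fit([(W,[(19,157),(115,255),(165,215),(68,115)],T(.09,.05,.03))],[.4262,-.1514,-.86]))
go(.4262,-.1514,.04,.708)
m=imaging.camera_model('wrist'); np.save('w6.npy',[m],allow_pickle=True)
S=imaging.camera('wrist')[:,:,::-1]; cv2.imwrite('pics/w6.png',S)
```

```text
(array([ 0.42715046, -0.14990234, -0.85106883]), np.float64(1.6520470626914439), array([-2.3,  0.1,  0.6,  0.2,  0.5,  2.8,  0. , -2.8]))
t 8.7 p [ 0.4788 -0.1568  0.1417] yaw 0.7057 zax [-0.001  0.    -1.   ] w 0.0721 F [ 0.1 -0.7  0.1] j6 0.55
move units [-0.365 -0.381  1.018] roll -0.0014
```

View pics/w6.png

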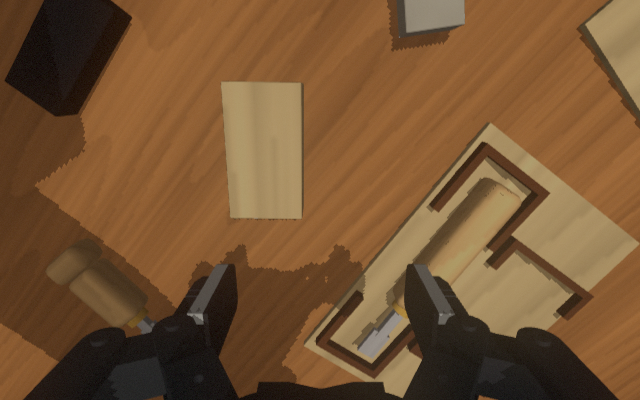

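Run:
```python
from h import *
W=np.load('w6.npy',allow_pickle=True)[0]
T=lambda a,b,z:[(-a/2,-b/2,z),(a/2,-b/2,z),(a/2,b/2,z),(-a/2,b/2,z)]
x=fit([(W,[(222,82),(231,218),(302,218),(302,83)],T(.09,.05,.03))],[.4262,-.1514,-.86])
print(x);go(x[0][0],x[0][1],.042,x[0][2]+np.pi/2)
# palm gouge: butt end centre, handle blade end
p=[px2w(W,u,v,.016)[:2] for u,v in((60,262),(138,312))]; print(p, np.linalg.norm(p[1]-p[0]),np.arctan2(*(p[1]-p[0])[::-1]))
```

```text
(array([ 0.4262846 , -0.15102809, -0.87994726]), np.float64(0.8838727659846588), array([-0.9, -0.8, -0.5,  0.7,  0.7,  1.7,  0.6, -0.5]))
t 8.75 p [ 0.4791 -0.1567  0.1418] yaw 0.7061 zax [-0.001  0.    -1.   ] w 0.0725 F [-0.3 -0.  -0.2] j6 0.55
move units [-0.364 -0.385  0.998] roll 0.0097
[array([ 0.35767851, -0.32148522]), array([ 0.4267059 , -0.32143419])] 0.06902740799339825 0.0007392244878661802
```

Request:
carry_out(
  moves=[
    [-0.36, -0.385, 0, 0.005, 0.7],
    [-0.36, -0.385, 0.2, 0.005, 0.7],
    [-0.36, -0.385, 0.5, 0.005, 0.7],
  ],
)

```text
clock: 9.05
eef_pos: [0.4271, -0.1512, 0.093]
tool_rot: [0.94, 0.342, 0.001, 0.001]
ft_force: [0.9, -0.4, 0.3]
grip_width: 0.0724
```

Request:
carry_out(
  moves=[
    [0, 0, 0.3, 0, 0.7],
    [0, 0, 0.5, 0, 0.7],
    [0, 0, 0.58, 0, 0.7],
    [0, 0, 0.58, 0, 0.7],
    [0, 0, 0.58, 0, -1],
    [0, 0, 0.58, 0, -1],
    [0, 0, 0.58, 0, -1],
    [0, 0, 0.58, 0, -1],
    [0, 0, 0.58, 0, -1],
    [0, 0, 0.58, 0, -1],
  ],
)

```text
clock: 10.05
eef_pos: [0.4279, -0.1514, 0.0357]
tool_rot: [0.939, 0.343, 0.001, 0.001]
ft_force: [0.2, 0.8, 6.9]
grip_width: 0.049
```

Request:
carry_out(
  moves=[
    [0, 0, -0.2, 0, -1],
    [0, 0, -0.5, 0, -1],
    [0, 0, -0.8, 0, -1],
    [0, 0, -1, 0, -1],
    [0, 0, -1, 0, -1],
  ],
)

```text
clock: 10.55
eef_pos: [0.4286, -0.1517, 0.1373]
tool_rot: [0.939, 0.343, 0.003, 0.002]
ft_force: [0.7, -0.5, -1.0]
grip_width: 0.0484
```

Run:
```python
from h import *
go(.6573,-.140,.14,.093)
```

```text
t 10.55 p [ 0.4286 -0.1517  0.1373] yaw 0.7004 zax [ 0.006 -0.002 -1.   ] w 0.0484 F [ 0.7 -0.5 -1. ] j6 0.53
move units [ 1.824  1.384 -0.013] roll 0.3867
```

Request:
carry_out(
  moves=[
    [0.25, 0.2, -0.1, 0.09, -1],
    [0.5, 0.4, -0.1, 0.18, -1],
    [0.75, 0.6, -0.1, 0.27, -1],
    [1, 0.76, -0.1, 0.387, -1],
    [1, 0.76, -0.1, 0.387, -1],
    [1, 0.76, -0.1, 0.387, -1],
  ],
)

```text
clock: 11.15
eef_pos: [0.5516, -0.1442, 0.1421]
tool_rot: [0.999, 0.047, -0.002, -0.0]
ft_force: [-1.1, 1.2, -0.7]
grip_width: 0.0487
```

Request:
carry_out(
  moves=[
    [0.3, 0, 0, 0, -1],
    [0.6, 0.04, 0, 0, -1],
    [0.9, 0.04, 0, 0, -1],
    [1, 0.04, 0, 0, -1],
    [1, 0.04, 0, 0, -1],
    [1, 0.04, 0, 0, -1],
  ],
)

```text
clock: 11.75
eef_pos: [0.6505, -0.1393, 0.1431]
tool_rot: [0.999, 0.046, -0.001, -0.0]
ft_force: [1.0, 1.0, -0.1]
grip_width: 0.0484
```

Run:
```python
from h import *
go(.6573,-.140,.0425,.093)
m=imaging.camera_model('wrist'); np.save('w7.npy',[m],allow_pickle=True)
S=imaging.camera('wrist')[:,:,::-1]; cv2.imwrite('pics/w7.png',S)
```

```text
t 11.75 p [ 0.6505 -0.1393  0.1431] yaw 0.0929 zax [-0.003  0.    -1.   ] w 0.0484 F [ 1.   1.  -0.1] j6 1.27
move units [0.07  0.014 1.005] roll -0.0001
```

View pics/w7.png

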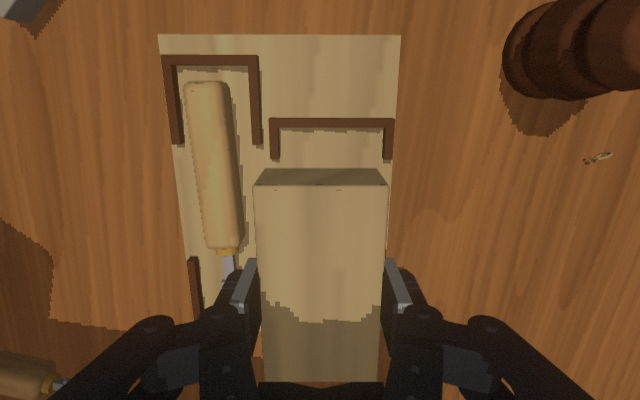

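Request:
carry_out(
  moves=[
    [0.07, 0.01, 0.3, 0, -1],
    [0.07, 0.01, 0.6, 0, -1],
    [0.07, 0.01, 0.85, 0, -1],
    [0.07, 0.01, 0.95, 0, -1],
    [0.07, 0.01, 1, 0, -1],
    [0.07, 0.01, 1, 0, -1],
    [0.07, 0.01, 1, 0, 0.45],
    [0.07, 0.01, 1, 0, 0.45],
    [0.07, 0.01, 1, 0, 0.45],
    [0.07, 0.01, 1, 0, 0.45],
    [0.07, 0.01, 1, 0, 0.45],
  ],
)

```text
clock: 12.9
eef_pos: [0.6592, -0.1397, 0.0447]
tool_rot: [0.999, 0.046, 0.0, 0.0]
ft_force: [0.4, -0.3, 0.2]
grip_width: 0.0615
```

Request:
carry_out(
  moves=[
    [0, 0, -0.2, 0, 0.45],
    [0, 0, -0.5, 0, 0.45],
    [0, 0, -0.8, 0, 0.45],
    [0, 0, -1, 0, 0.45],
    [0, 0, -1, 0, 0.45],
  ],
)

```text
clock: 13.4
eef_pos: [0.6613, -0.1402, 0.1487]
tool_rot: [0.999, 0.046, 0.004, 0.001]
ft_force: [0.6, -1.2, -0.4]
grip_width: 0.0617
```

Run:
```python
from h import *
go(.411,-.3213,.15,1.57)
S=imaging.camera('wrist')[:,:,::-1]; cv2.imwrite('pics/w8.png',S)
```

```text
t 13.4 p [ 0.6613 -0.1402  0.1487] yaw 0.0927 zax [ 0.008 -0.002 -1.   ] w 0.0617 F [ 0.6 -1.2 -0.4] j6 1.27
move units [-2.66   1.572 -0.029] roll -0.9405
```

View pics/w8.png

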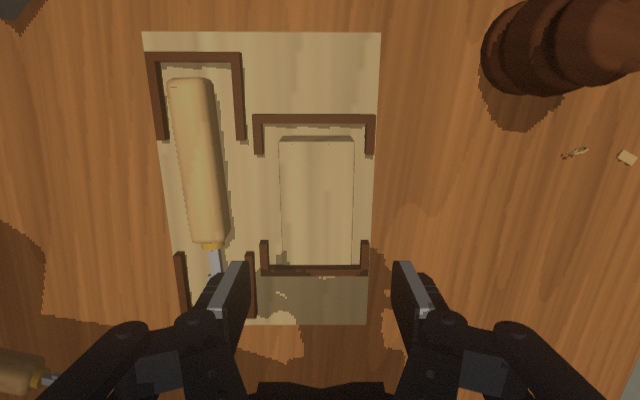

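Request:
carry_out(
  moves=[
    [-0.3, 0.2, 0, -0.1, 0.3],
    [-0.6, 0.4, 0, -0.2, 0.3],
    [-1, 0.6, 0, -0.3, 0.3],
    [-1, 0.6, 0, -0.4, 0.3],
    [-1, 0.6, 0, -0.5, 0.3],
    [-1, 0.6, 0, -0.6, 0.3],
    [-1, 0.6, 0, -0.7, 0.3],
    [-1, 0.6, 0, -0.8, 0.3],
    [-1, 0.6, 0, -0.9, 0.3],
    [-1, 0.6, 0, -0.94, 0.3],
    [-1, 0.6, 0, -0.94, 0.3],
  ],
)

```text
clock: 14.55
eef_pos: [0.5639, -0.2083, 0.1424]
tool_rot: [0.708, 0.706, -0.001, -0.002]
ft_force: [0.3, 0.4, -0.5]
grip_width: 0.0554
```

Request:
carry_out(
  moves=[
    [-0.35, -0.35, 0, 0, 0.3],
    [-0.7, -0.7, 0, 0, 0.3],
    [-1, -1, 0, 0, 0.3],
    [-1, -1, 0, 0, 0.3],
    [-1, -1, 0, 0, 0.3],
    [-1, -1, 0, 0, 0.3],
  ],
)

```text
clock: 15.15
eef_pos: [0.4652, -0.308, 0.1438]
tool_rot: [0.708, 0.706, 0.0, -0.0]
ft_force: [0.6, -0.2, -0.0]
grip_width: 0.0556
```

Run:
```python
from h import *
go(.411,-.3213,.032,1.57)
m=imaging.camera_model('wrist'); np.save('w9.npy',[m],allow_pickle=True)
S=imaging.camera('wrist')[:,:,::-1]; cv2.imwrite('pics/w9.png',S)
S=imaging.camera('scene')[:,:,::-1]; crop(0,200,70,360,220,4,'pics/s9.png',S)
```

```text
t 15.15 p [ 0.4652 -0.308   0.1438] yaw 1.5686 zax [-0.     0.001 -1.   ] w 0.0556 F [ 0.6 -0.2 -0. ] j6 -0.58
move units [-0.135 -0.541  1.118] roll -0.0009
```

View pics/w9.png

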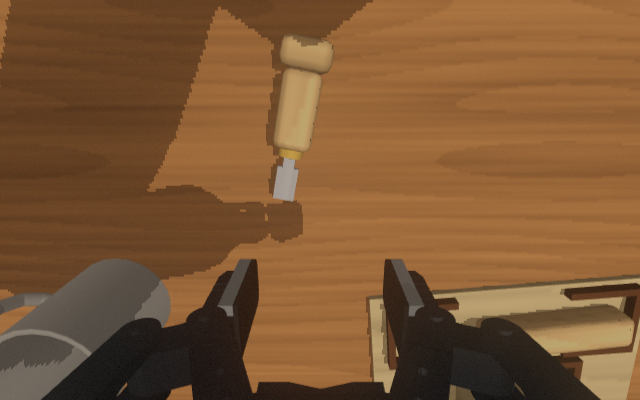

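View pics/s9.png

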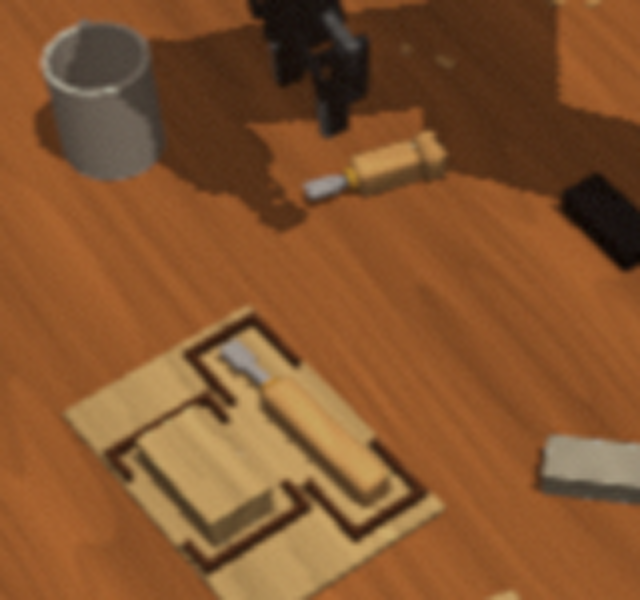

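Run:
```python
from h import *
W=np.load('w9.npy',allow_pickle=True)[0]
x=fit([(W,[(308,38),(292,151),(285,200)],[(-.055,0,.018),(.017,0,.02),(.055,0,.012)])],[.411,-.32,-.1])
print(x);go(x[0][0],x[0][1],.032,x[0][2]+np.pi/2)
```

```text
(array([ 0.41011127, -0.32416481, -0.1689066 ]), np.float64(0.20448155168801055), array([ 0.1,  0. , -0.3,  0.1,  0.2, -0.2]))
t 15.25 p [ 0.4656 -0.3076  0.144 ] yaw 1.5704 zax [-0.  0. -1.] w 0.056 F [ 0.5  0.4 -0.6] j6 -0.58
move units [-0.167 -0.555  1.12 ] roll 0.1073
```

Request:
carry_out(
  moves=[
    [-0.167, -0.555, 0, 0.05, 0.3],
    [-0.167, -0.555, 0.2, 0.107, 0.3],
    [-0.167, -0.555, 0.5, 0.107, 0.3],
  ],
)

```text
clock: 15.55
eef_pos: [0.4101, -0.3258, 0.0956]
tool_rot: [0.765, 0.644, 0.0, 0.002]
ft_force: [1.0, -0.3, -0.4]
grip_width: 0.0557
```

Request:
carry_out(
  moves=[
    [0, 0, 0.3, 0, 0.3],
    [0, 0, 0.5, 0, 0.3],
    [0, 0, 0.61, 0, 0.3],
    [0, 0, 0.61, 0, 0.3],
    [0, 0, 0.61, 0, -1],
    [0, 0, 0.61, 0, -1],
    [0, 0, 0.61, 0, -1],
    [0, 0, 0.61, 0, -1],
    [0, 0, 0.61, 0, -1],
    [0, 0, 0.61, 0, -1],
    [0, 0, 0.61, 0, -1],
  ],
)

```text
clock: 16.65
eef_pos: [0.4105, -0.3259, 0.0349]
tool_rot: [0.764, 0.645, 0.001, 0.002]
ft_force: [0.9, 0.5, 6.4]
grip_width: 0.0247
```

Request:
carry_out(
  moves=[
    [0, 0, -0.2, 0, -1],
    [0, 0, -0.5, 0, -1],
    [0, 0, -0.8, 0, -1],
    [0, 0, -1, 0, -1],
    [0, 0, -1, 0, -1],
  ],
)

```text
clock: 17.15
eef_pos: [0.4109, -0.3266, 0.1365]
tool_rot: [0.765, 0.645, 0.001, 0.003]
ft_force: [0.2, -1.0, -0.7]
grip_width: 0.0244
```

Run:
```python
from h import *
go(.5782,.1586,.14,-.12)
```

```text
t 17.15 p [ 0.4109 -0.3266  0.1365] yaw 1.401 zax [ 0.005 -0.004 -1.   ] w 0.0244 F [ 0.2 -1.  -0.7] j6 -0.5
move units [ 5.065  0.829 -0.047] roll 0.9683
```

Request:
carry_out(
  moves=[
    [0.3, 0.06, -0.1, 0, -1],
    [0.6, 0.12, -0.1, 0, -1],
    [1, 0.2, -0.1, 0, -1],
  ],
)

```text
clock: 17.45
eef_pos: [0.4453, -0.2297, 0.1423]
tool_rot: [0.765, 0.644, -0.0, -0.0]
ft_force: [0.3, -0.2, -0.9]
grip_width: 0.0245
```

Request:
carry_out(
  moves=[
    [0.33, 0.06, 0, 0, -1],
    [0.66, 0.12, 0, 0, -1],
    [1, 0.2, 0, 0, -1],
  ],
)

```text
clock: 17.75
eef_pos: [0.4816, -0.1333, 0.1418]
tool_rot: [0.765, 0.644, -0.001, -0.001]
ft_force: [0.3, -0.1, -0.7]
grip_width: 0.0244
```

Request:
carry_out(
  moves=[
    [0.33, 0.06, 0, 0, -1],
    [0.66, 0.12, 0, 0, -1],
    [1, 0.2, 0, 0, -1],
  ],
)

```text
clock: 18.05
eef_pos: [0.5182, -0.0383, 0.1417]
tool_rot: [0.765, 0.645, -0.001, -0.001]
ft_force: [0.6, -0.2, -1.7]
grip_width: 0.0245
```

Request:
carry_out(
  moves=[
    [0.33, 0.06, 0, 0, -1],
    [0.66, 0.12, 0, 0, -1],
    [1, 0.2, 0, 0, -1],
  ],
)

```text
clock: 18.35
eef_pos: [0.5548, 0.0567, 0.1416]
tool_rot: [0.765, 0.645, -0.001, -0.001]
ft_force: [0.9, 0.5, -0.8]
grip_width: 0.0249
```

Request:
carry_out(
  moves=[
    [0.33, 0, 0, 0.09, -1],
    [0.66, 0, 0, 0.18, -1],
    [1, 0, 0, 0.27, -1],
    [1, 0, 0, 0.36, -1],
    [1, 0, 0, 0.45, -1],
    [1, 0, 0, 0.54, -1],
    [1, 0, 0, 0.63, -1],
    [1, 0, 0, 0.72, -1],
    [1, 0, 0, 0.81, -1],
    [1, 0, 0, 0.9, -1],
    [1, 0, 0, 0.968, -1],
    [1, 0, 0, 0.968, -1],
    [1, 0, 0, 0.968, -1],
  ],
)

```text
clock: 19.65
eef_pos: [0.5719, 0.1539, 0.142]
tool_rot: [0.998, -0.059, -0.001, 0.0]
ft_force: [0.1, -0.1, -0.3]
grip_width: 0.0242
```

Run:
```python
from h import *
go(.5782,.1586,.042,-.12)
m=imaging.camera_model('wrist'); np.save('w10.npy',[m],allow_pickle=True)
S=imaging.camera('wrist')[:,:,::-1]; cv2.imwrite('pics/w10.png',S)
```

```text
t 19.65 p [0.5719 0.1539 0.142 ] yaw -0.1172 zax [-0.002 -0.001 -1.   ] w 0.0242 F [ 0.1 -0.1 -0.3] j6 1.95
move units [ 0.059 -0.055  1.   ] roll 0.0018
```

View pics/w10.png

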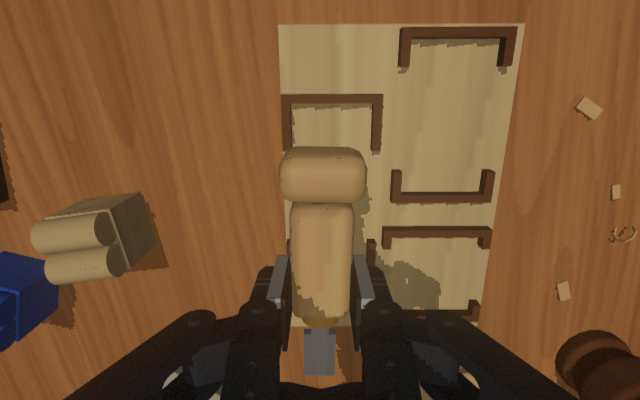

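Run:
```python
from h import *
W=np.load('w10.npy',allow_pickle=True)[0]
px=[(278,24),(523,24),(281,95),(383,95),(400,28),(517,27),(382,228),(492,228)]
L=[(-.08,.116,.006),(.08,.116,.006),(-.079,.073,.015),(-.011,.073,.015),(-.001,.113,.015),(.071,.113,.015),(-.0055,-.0245,.015),(.0755,-.0245,.015)]
x=fit([(W,px,L)],[.6229,.1532,-.1197]); print(x)
b=x[0]
c,s=np.cos,np.sin
def bay(dx,dy): return (b[0]+c(b[2])*dx-s(b[2])*dy, b[1]+s(b[2])*dx+c(b[2])*dy)
print(bay(-.045,0),bay(.035,.055),bay(.035,-.065))
print(px2w(W,323,148,.122),px2w(W,322,318,.127))
```

```text
(array([ 0.62391259,  0.15075446, -0.11379625]), np.float64(1.2618946368812127), array([-1. ,  0.9,  1.3, -0.1, -1.4, -0.4, -0.6, -0.8,  1.7, -0.7, -0.1,
       -0.2,  1.1,  2.8, -0.3,  2.5]))
(np.float64(0.5792036385963582), np.float64(0.15586424354745054)) (np.float64(0.6649315082112606), np.float64(0.20142444955324335)) (np.float64(0.6513054114682637), np.float64(0.08220058664169995))
[0.57964762 0.21111952 0.122     ] [0.5706605  0.13733773 0.127     ]
```

Request:
carry_out(
  moves=[
    [0.06, -0.04, 0.3, 0, -1],
    [0.06, -0.04, 0.6, 0, -1],
    [0.06, -0.04, 0.85, 0, -1],
    [0.06, -0.04, 0.95, 0, -1],
    [0.06, -0.04, 1, 0, -1],
    [0.06, -0.04, 1, 0, -1],
    [0.06, -0.04, 1, 0, 0.1],
    [0.06, -0.04, 1, 0, 0.1],
    [0.06, -0.04, 1, 0, 0.1],
    [0.06, -0.04, 1, 0, 0.1],
    [0.06, -0.04, 1, 0, 0.1],
    [0.06, -0.04, 1, 0, 0.1],
  ],
)

```text
clock: 20.9
eef_pos: [0.579, 0.1574, 0.0435]
tool_rot: [0.998, -0.06, 0.0, -0.0]
ft_force: [0.1, 0.9, -0.3]
grip_width: 0.0467
```

Request:
carry_out(
  moves=[
    [0, 0, -0.2, 0, 0.1],
    [0, 0, -0.5, 0, 0.1],
    [0, 0, -0.8, 0, 0.1],
    [0, 0, -1, 0, 0.1],
    [0, 0, -1, 0, 0.1],
  ],
)

```text
clock: 21.4
eef_pos: [0.5812, 0.158, 0.1471]
tool_rot: [0.998, -0.06, 0.003, -0.001]
ft_force: [1.2, -0.2, -0.5]
grip_width: 0.047
```

Run:
```python
from h import *
go(.4294,.0021,.142,.84)
S=imaging.camera('wrist')[:,:,::-1]; cv2.imwrite('pics/w11.png',S)
```

```text
t 21.4 p [0.5812 0.158  0.1471] yaw -0.1194 zax [ 0.007  0.002 -1.   ] w 0.047 F [ 1.2 -0.2 -0.5] j6 1.96
move units [-1.322  1.729  0.037] roll -0.6108
```

View pics/w11.png

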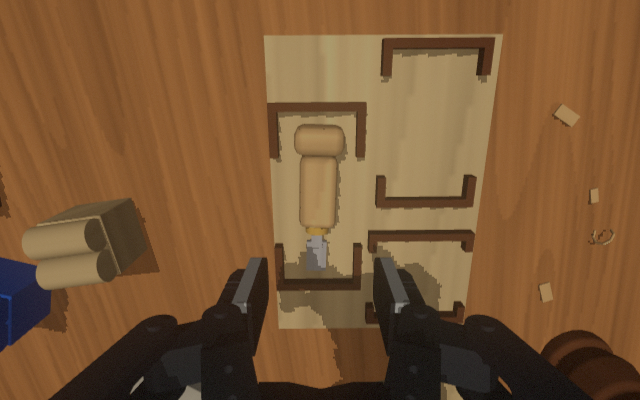

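Request:
carry_out(
  moves=[
    [-0.3, 0.3, 0, -0.1, 0.4],
    [-0.6, 0.6, 0, -0.2, 0.4],
    [-1, 1, 0, -0.3, 0.4],
    [-1, 1, 0, -0.4, 0.4],
    [-1, 1, 0, -0.5, 0.4],
    [-1, 1, 0, -0.611, 0.4],
    [-1, 1, 0, -0.611, 0.4],
    [-1, 1, 0, -0.611, 0.4],
  ],
)

```text
clock: 22.25
eef_pos: [0.4666, 0.0698, 0.1418]
tool_rot: [0.913, 0.408, -0.001, -0.0]
ft_force: [0.5, 0.3, -0.3]
grip_width: 0.0599
```

Run:
```python
from h import *
go(.4294,.0021,.03,.84)
m=imaging.camera_model('wrist'); np.save('w12.npy',[m],allow_pickle=True)
S=imaging.camera('wrist')[:,:,::-1]; cv2.imwrite('pics/w12.png',S)
```

```text
t 22.25 p [0.4666 0.0698 0.1418] yaw 0.84 zax [-0.003 -0.    -1.   ] w 0.0599 F [ 0.5  0.3 -0.3] j6 0.88
move units [-0.75   0.177  1.12 ] roll 0.0
```

View pics/w12.png

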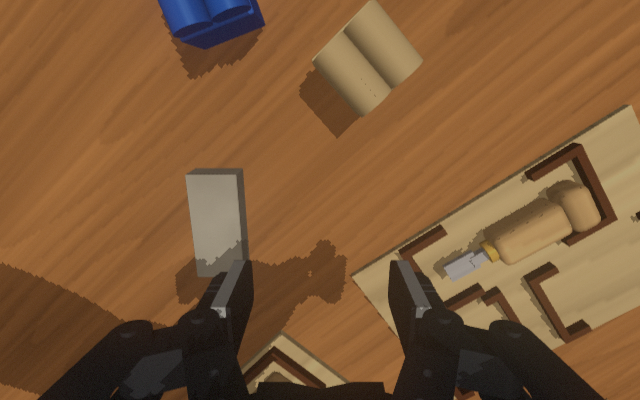

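Run:
```python
from h import *
W=np.load('w12.npy',allow_pickle=True)[0]
T=lambda a,b,z:[(-a/2,-b/2,z),(a/2,-b/2,z),(-a/2,b/2,z)]
x=fit([(W,[(187,176),(197,277),(238,176)],T(.08,.036,.022))],[.4294,.0021,-.73])
print(x);go(x[0][0],x[0][1],.031,x[0][2]+np.pi/2)
```

```text
(array([ 0.42969443,  0.00231674, -0.74641706]), np.float64(0.6364999210502054), array([-0.6, -0.8,  0. ,  1. ,  0.6,  0. ]))
t 22.3 p [0.4668 0.0699 0.142 ] yaw 0.8389 zax [-0.003 -0.    -1.   ] w 0.0598 F [-0.  -0.3 -0.2] j6 0.88
move units [-0.748  0.177  1.111] roll 0.0093
```

Request:
carry_out(
  moves=[
    [-0.35, 0.1, 0, 0.006, 0.4],
    [-0.75, 0.18, 0, 0.006, 0.4],
    [-0.75, 0.18, 0.2, 0.006, 0.4],
    [-0.75, 0.18, 0.5, 0.006, 0.4],
  ],
)

```text
clock: 22.7
eef_pos: [0.4321, 0.0012, 0.0938]
tool_rot: [0.916, 0.402, 0.002, 0.001]
ft_force: [1.5, 0.4, 1.1]
grip_width: 0.0595
```

Request:
carry_out(
  moves=[
    [0, 0, 0.3, 0, 0.4],
    [0, 0, 0.5, 0, 0.4],
    [0, 0, 0.61, 0, 0.4],
    [0, 0, 0.61, 0, 0.4],
    [0, 0, 0.61, 0, -1],
    [0, 0, 0.61, 0, -1],
    [0, 0, 0.61, 0, -1],
    [0, 0, 0.61, 0, -1],
    [0, 0, 0.61, 0, -1],
    [0, 0, 0.61, 0, -1],
    [0, 0, 0.61, 0, -1],
  ],
)

```text
clock: 23.8
eef_pos: [0.4322, 0.0022, 0.0334]
tool_rot: [0.915, 0.404, 0.001, 0.001]
ft_force: [-0.6, -0.4, 6.1]
grip_width: 0.0345
```

Request:
carry_out(
  moves=[
    [0, 0, -0.2, 0, -1],
    [0, 0, -0.5, 0, -1],
    [0, 0, -0.8, 0, -1],
    [0, 0, -1, 0, -1],
    [0, 0, -1, 0, -1],
  ],
)

```text
clock: 24.3
eef_pos: [0.4335, 0.0022, 0.1351]
tool_rot: [0.915, 0.404, 0.003, 0.001]
ft_force: [1.1, -0.2, -0.9]
grip_width: 0.0343
```

Run:
```python
from h import *
go(.6645,.2025,.14,-.117)
```

```text
t 24.3 p [0.4335 0.0022 0.1351] yaw 0.8309 zax [ 0.007  0.    -1.   ] w 0.0343 F [ 1.1 -0.2 -0.9] j6 0.74
move units [ 3.037  0.356 -0.033] roll 0.6035
```

Request:
carry_out(
  moves=[
    [0.3, 0.04, -0.1, 0, -1],
    [0.6, 0.08, -0.1, 0, -1],
    [1, 0.12, -0.1, 0, -1],
  ],
)

```text
clock: 24.6
eef_pos: [0.507, 0.0679, 0.1413]
tool_rot: [0.915, 0.403, -0.001, -0.0]
ft_force: [0.4, -0.0, -1.8]
grip_width: 0.0342
```

Request:
carry_out(
  moves=[
    [0.33, 0.04, 0, 0, -1],
    [0.66, 0.08, 0, 0, -1],
    [1, 0.12, 0, 0, -1],
  ],
)

```text
clock: 24.9
eef_pos: [0.5837, 0.1345, 0.1403]
tool_rot: [0.915, 0.404, -0.001, -0.0]
ft_force: [-0.4, -0.5, -1.3]
grip_width: 0.0343
```

Request:
carry_out(
  moves=[
    [0.33, 0.04, 0, 0.09, -1],
    [0.66, 0.08, 0, 0.18, -1],
    [1, 0.12, 0, 0.27, -1],
    [1, 0.12, 0, 0.36, -1],
    [1, 0.12, 0, 0.45, -1],
    [1, 0.12, 0, 0.54, -1],
    [1, 0.12, 0, 0.604, -1],
    [1, 0.12, 0, 0.604, -1],
    [1, 0.12, 0, 0.604, -1],
  ],
)

```text
clock: 25.8
eef_pos: [0.6594, 0.1993, 0.1407]
tool_rot: [0.998, -0.058, -0.001, 0.0]
ft_force: [0.0, 0.3, -1.3]
grip_width: 0.0345
```

Run:
```python
from h import *
go(.6645,.2025,.040,-.117)
m=imaging.camera_model('wrist'); np.save('w13.npy',[m],allow_pickle=True)
S=imaging.camera('wrist')[:,:,::-1]; cv2.imwrite('pics/w13.png',S)
```

```text
t 25.8 p [0.6594 0.1993 0.1407] yaw -0.1157 zax [-0.002 -0.001 -1.   ] w 0.0345 F [ 0.   0.3 -1.3] j6 1.98
move units [ 0.049 -0.039  1.006] roll 0.0008
```

View pics/w13.png

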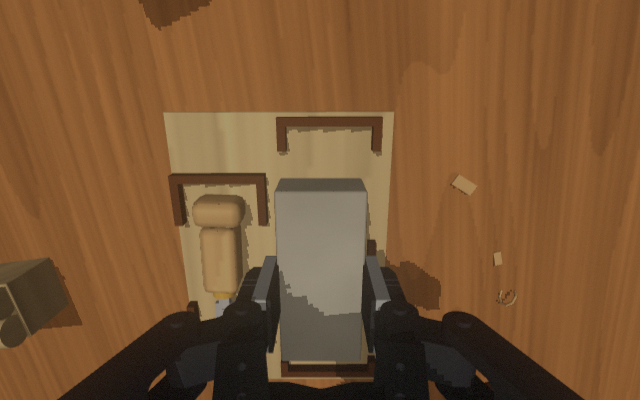

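Request:
carry_out(
  moves=[
    [0.05, -0.03, 0.3, 0, -1],
    [0.05, -0.03, 0.6, 0, -1],
    [0.05, -0.03, 0.85, 0, -1],
    [0.05, -0.03, 0.95, 0, -1],
    [0.05, -0.03, 1, 0, -1],
    [0.05, -0.03, 1, 0, -1],
    [0.05, -0.03, 1, 0, 0.15],
    [0.05, -0.03, 1, 0, 0.15],
    [0.05, -0.03, 1, 0, 0.15],
    [0.05, -0.03, 1, 0, 0.15],
    [0.05, -0.03, 1, 0, 0.15],
  ],
)

```text
clock: 26.95
eef_pos: [0.6655, 0.2019, 0.0428]
tool_rot: [0.998, -0.059, 0.0, -0.0]
ft_force: [0.0, -0.1, 1.0]
grip_width: 0.049
```

Request:
carry_out(
  moves=[
    [0, 0, -0.2, 0, 0.15],
    [0, 0, -0.5, 0, 0.15],
    [0, 0, -0.8, 0, 0.15],
    [0, 0, -1, 0, 0.15],
    [0, 0, -1, 0, 0.15],
  ],
)

```text
clock: 27.45
eef_pos: [0.6676, 0.2025, 0.147]
tool_rot: [0.998, -0.059, 0.004, -0.001]
ft_force: [0.0, 0.5, -0.2]
grip_width: 0.0492
```

Run:
```python
from h import *
go(.4125,.1527,.15,.04)
S=imaging.camera('wrist')[:,:,::-1]; cv2.imwrite('pics/w14.png',S)
```

```text
t 27.45 p [0.6676 0.2025 0.147 ] yaw -0.1178 zax [ 0.008  0.002 -1.   ] w 0.0492 F [ 0.   0.5 -0.2] j6 1.98
move units [-2.474  0.795 -0.051] roll -0.1005
```

View pics/w14.png

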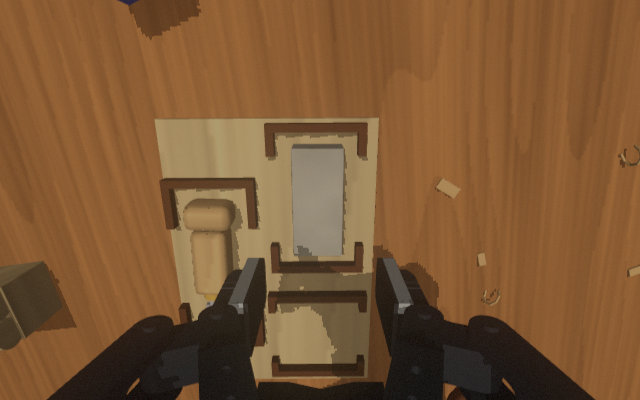

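Request:
carry_out(
  moves=[
    [-0.35, 0.12, -0.2, 0, 0.9],
    [-0.7, 0.25, -0.2, -0.05, 0.9],
    [-1, 0.35, -0.2, -0.1, 0.9],
  ],
)

```text
clock: 27.8
eef_pos: [0.5595, 0.1781, 0.1603]
tool_rot: [1.0, 0.021, -0.002, 0.0]
ft_force: [0.8, 0.4, 0.7]
grip_width: 0.0812
```

Request:
carry_out(
  moves=[
    [-0.3, -0.1, 0, 0, 0.9],
    [-0.6, -0.2, 0, 0, 0.9],
    [-0.95, -0.3, 0, 0, 0.9],
    [-0.95, -0.3, 0, 0, 0.9],
    [-0.95, -0.3, 0, 0, 0.9],
  ],
)

```text
clock: 28.3
eef_pos: [0.4646, 0.205, 0.1613]
tool_rot: [1.0, 0.02, -0.001, 0.0]
ft_force: [1.0, 1.1, 0.4]
grip_width: 0.0813
```

Run:
```python
from h import *
go(.4125,.1527,.045,.04)
m=imaging.camera_model('wrist'); np.save('w15.npy',[m],allow_pickle=True)
S=imaging.camera('wrist')[:,:,::-1]; cv2.imwrite('pics/w15.png',S)
S=imaging.camera('scene')[:,:,::-1]; crop(0,200,90,440,340,2.4,'pics/s15.png',S)
```

```text
t 28.3 p [0.4646 0.205  0.1613] yaw 0.0405 zax [-0.002 -0.001 -1.   ] w 0.0813 F [1.  1.1 0.4] j6 1.95
move units [-0.54   0.501  1.164] roll 0.0003
```

View pics/w15.png

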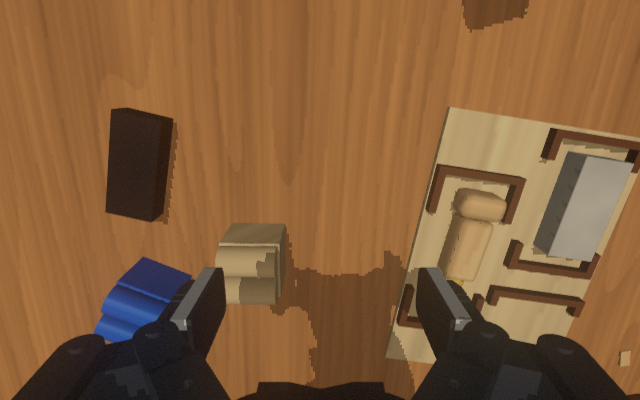

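View pics/s15.png

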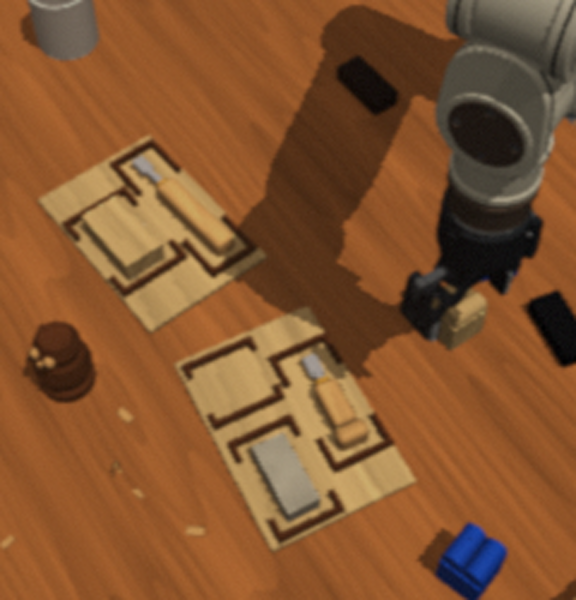

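Run:
```python
from h import *
W=np.load('w15.npy',allow_pickle=True)[0]
print('blue edge',[px2w(W,u,v,.042).round(3) for u,v in((191,275),(147,259))])
# figure: block top edge back corners and base
px=[(233,224),(286,224),(220,242),(285,240)]
print('ground/top',[px2w(W,*p,z).round(4) for p,z in((px[0],.0),(px[1],.0),((217,245),.042),((280,245),.042),((275,303),.06),((287,282),.0))])
# blue from scene0 : bottom corners crop coords (2.4): 
S=imaging.camera_model('scene'); 
print([px2w(S,200+a/2.4,90+b/2.4,0).round(3) for a,b in((482,280),(523,270),(470,250))])
```

```text
blue edge [array([0.369, 0.147, 0.042]), array([0.337, 0.159, 0.042])]
ground/top [array([0.3917, 0.1723, 0.    ]), array([0.4365, 0.1742, 0.    ]), array([0.3899, 0.1723, 0.042 ]), array([0.4361, 0.1742, 0.042 ]), array([0.4347, 0.1369, 0.06  ]), array([0.438 , 0.1185, 0.    ])]
[array([0.349, 0.124, 0.   ]), array([0.302, 0.139, 0.   ]), array([0.334, 0.084, 0.   ])]
```

Request:
carry_out(
  moves=[
    [-0.3, 0.3, 0, 0, 0.55],
    [-0.53, 0.51, 0, 0, 0.55],
    [-0.53, 0.51, 0, 0, 0.55],
    [-0.53, 0.51, 0.2, 0, 0.55],
    [-0.53, 0.51, 0.4, 0, 0.55],
    [-0.53, 0.51, 0.6, 0, 0.55],
  ],
)

```text
clock: 29.0
eef_pos: [0.4168, 0.1523, 0.1018]
tool_rot: [1.0, 0.019, 0.001, -0.0]
ft_force: [-0.1, -0.9, -0.6]
grip_width: 0.066
```

Request:
carry_out(
  moves=[
    [0, 0, 0.2, 0, 0.55],
    [0, 0, 0.45, 0, 0.55],
    [0, 0, 0.63, 0, 0.55],
    [0, 0, 0.63, 0, 0.55],
    [0, 0, 0.63, 0, -1],
    [0, 0, 0.63, 0, -1],
    [0, 0, 0.63, 0, -1],
    [0, 0, 0.63, 0, -1],
    [0, 0, 0.63, 0, -1],
    [0, 0, 0.63, 0, -1],
    [0, 0, 0.63, 0, -1],
  ],
)

```text
clock: 30.1
eef_pos: [0.4156, 0.1523, 0.0401]
tool_rot: [1.0, 0.02, 0.001, -0.0]
ft_force: [0.0, 0.6, 5.5]
grip_width: 0.0437
```

Request:
carry_out(
  moves=[
    [0, 0, -0.2, 0, -1],
    [0, 0, -0.5, 0, -1],
    [0, 0, -0.8, 0, -1],
    [0, 0, -1, 0, -1],
    [0, 0, -1, 0, -1],
  ],
)

```text
clock: 30.6
eef_pos: [0.4165, 0.1527, 0.1417]
tool_rot: [1.0, 0.02, 0.003, -0.001]
ft_force: [0.9, -0.4, -0.8]
grip_width: 0.044
```

Run:
```python
from h import *
go(.6505,.0835,.14,-.117)
m=imaging.camera_model('wrist'); np.save('w16.npy',[m],allow_pickle=True)
S=imaging.camera('wrist')[:,:,::-1]; cv2.imwrite('pics/w16.png',S)
```

```text
t 30.6 p [0.4165 0.1527 0.1417] yaw 0.0393 zax [ 0.005  0.002 -1.   ] w 0.044 F [ 0.9 -0.4 -0.8] j6 1.88
move units [2.311 0.784 0.028] roll 0.0995
```

View pics/w16.png

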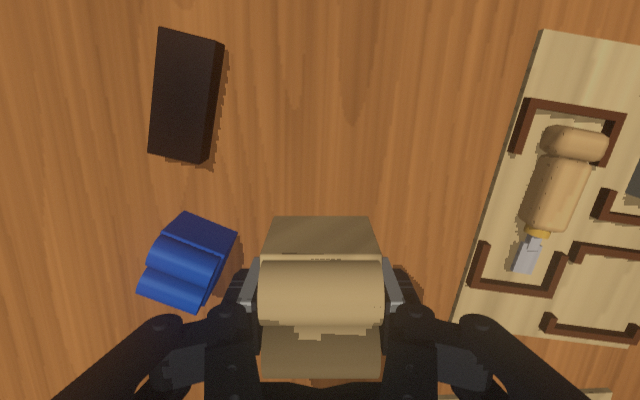

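Request:
carry_out(
  moves=[
    [0.3, 0.1, -0.2, 0, -1],
    [0.6, 0.2, -0.2, 0, -1],
    [0.9, 0.3, -0.2, 0, -1],
  ],
)

```text
clock: 30.95
eef_pos: [0.506, 0.1253, 0.1579]
tool_rot: [1.0, 0.02, -0.001, 0.0]
ft_force: [0.1, 0.1, -1.7]
grip_width: 0.0443
```

Request:
carry_out(
  moves=[
    [0.3, 0.1, 0, 0, -1],
    [0.6, 0.2, 0, 0, -1],
    [0.9, 0.3, 0, 0, -1],
  ],
)

```text
clock: 31.25
eef_pos: [0.5969, 0.0985, 0.1565]
tool_rot: [1.0, 0.02, -0.002, 0.0]
ft_force: [0.2, 1.0, -1.6]
grip_width: 0.0442
```

Request:
carry_out(
  moves=[
    [0.25, 0.1, 0, 0.05, -1],
    [0.5, 0.18, 0, 0.1, -1],
    [0.5, 0.18, 0, 0.1, -1],
    [0.5, 0.18, 0.2, 0.1, -1],
    [0.5, 0.18, 0.2, 0.1, -1],
  ],
)

```text
clock: 31.75
eef_pos: [0.6444, 0.0829, 0.1342]
tool_rot: [0.998, -0.059, -0.005, 0.001]
ft_force: [-2.1, 0.3, -2.3]
grip_width: 0.0443
```

Run:
```python
from h import *
go(.6507,.083,.047,-.117)
m=imaging.camera_model('wrist'); np.save('w17.npy',[m],allow_pickle=True)
S=imaging.camera('wrist')[:,:,::-1]; cv2.imwrite('pics/w17.png',S)
```

```text
t 31.75 p [0.6444 0.0829 0.1342] yaw -0.1172 zax [-0.009 -0.001 -1.   ] w 0.0443 F [-2.1  0.3 -2.3] j6 1.82
move units [ 0.071 -0.011  0.872] roll -0.0001
```

View pics/w17.png

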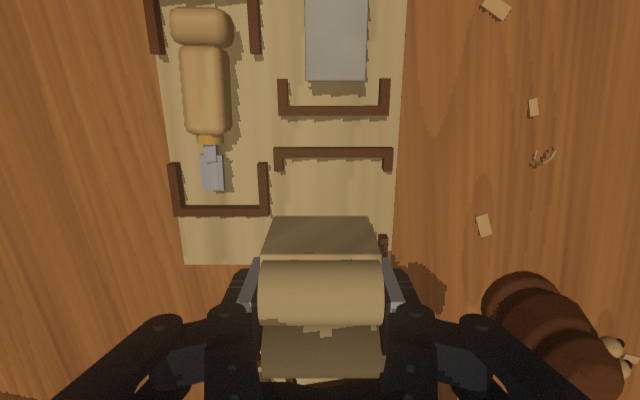

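Request:
carry_out(
  moves=[
    [0.04, 0, 0, 0, -1],
    [0.04, 0, 0, 0, -1],
    [0.04, 0, 0, 0, -1],
  ],
)

```text
clock: 32.1
eef_pos: [0.6521, 0.0829, 0.1402]
tool_rot: [0.998, -0.059, 0.001, -0.0]
ft_force: [0.6, -0.0, -1.8]
grip_width: 0.044
```

Run:
```python
from h import *
W=np.load('w17.npy',allow_pickle=True)[0]
px=[(275,148),(393,148),(184,265)]
L=[(-.0055,-.0245,.015),(.0755,-.0245,.015),(-.08,-.116,.006)]
print(fit([(W,px,L)],[.6235,.152,-.117]))
go(.6507,.083,.047,-.117)
```

```text
(array([ 0.62455305,  0.15121924, -0.11172191]), np.float64(1.022341918001786), array([-2.2,  0.5,  0.7,  0. ,  0.4, -0.7]))
t 32.1 p [0.6521 0.0829 0.1402] yaw -0.1176 zax [ 0.002  0.    -1.   ] w 0.044 F [ 0.6 -0.  -1.8] j6 1.81
move units [-0.016  0.001  0.932] roll -0.0004
```

Request:
carry_out(
  moves=[
    [0, 0, 0.3, 0, -1],
    [0, 0, 0.6, 0, -1],
    [0, 0, 0.8, 0, -1],
    [0, 0, 0.88, 0, -1],
    [0, 0, 0.93, 0, -1],
    [0, 0, 0.93, 0, -1],
    [0, 0, 0.93, 0, -1],
    [0, 0, 0.93, 0, 0.3],
    [0, 0, 0.93, 0, 0.3],
    [0, 0, 0.93, 0, 0.3],
    [0, 0, 0.93, 0, 0.3],
    [0, 0, 0.93, 0, 0.3],
  ],
)

```text
clock: 33.3
eef_pos: [0.6517, 0.0827, 0.0464]
tool_rot: [0.998, -0.059, 0.0, -0.0]
ft_force: [-0.8, -0.9, -0.2]
grip_width: 0.0556
```

Request:
carry_out(
  moves=[
    [0, 0, -0.2, 0, 0.3],
    [0, 0, -0.4, 0, 0.3],
    [0, 0, -0.7, 0, 0.3],
    [0, 0, -1, 0, 0.3],
    [0, 0, -1, 0, 0.3],
  ],
)

```text
clock: 33.8
eef_pos: [0.6548, 0.0831, 0.152]
tool_rot: [0.998, -0.059, 0.005, -0.001]
ft_force: [1.1, 0.1, 0.2]
grip_width: 0.0555
```

Request:
carry_out(
  moves=[
    [-0.4, 0, -0.4, 0, 0.3],
    [-0.7, 0, -0.7, 0, 0.3],
    [-1, 0, -1, 0, 0.3],
    [-1, 0, -1, 0, 0.3],
    [-1, 0, -1, 0, 0.3],
  ],
)

```text
clock: 34.3
eef_pos: [0.5525, 0.0947, 0.2472]
tool_rot: [0.998, -0.059, 0.001, -0.0]
ft_force: [0.1, -0.8, -1.2]
grip_width: 0.0555
```

Request:
carry_out(
  moves=[
    [-0.4, 0, 0, 0, 0.3],
    [-0.7, 0, 0, 0, 0.3],
    [-1, 0, 0, 0, 0.3],
    [-1, 0, 0, 0, 0.3],
    [-1, 0, 0, 0, 0.3],
  ],
)

```text
clock: 34.8
eef_pos: [0.4531, 0.1061, 0.2452]
tool_rot: [0.998, -0.059, -0.001, 0.0]
ft_force: [0.5, 0.2, 0.9]
grip_width: 0.0554
```

Run:
```python
from h import *
st()
S=imaging.camera('wrist')[:,:,::-1]; cv2.imwrite('pics/w18.png',S)
S=imaging.camera('scene')[:,:,::-1]; crop(0,200,70,440,330,2.3,'pics/s18.png',S); cv2.imwrite('pics/s18f.png',S)
S=imaging.camera('side')[:,:,::-1]; crop(0,200,110,400,320,2.8,'pics/d18.png',S)
```

```text
t 34.8 p [0.4531 0.1061 0.2452] yaw -0.1177 zax [-0.001 -0.    -1.   ] w 0.0554 F [0.5 0.2 0.9] j6 1.92
```

View pics/w18.png

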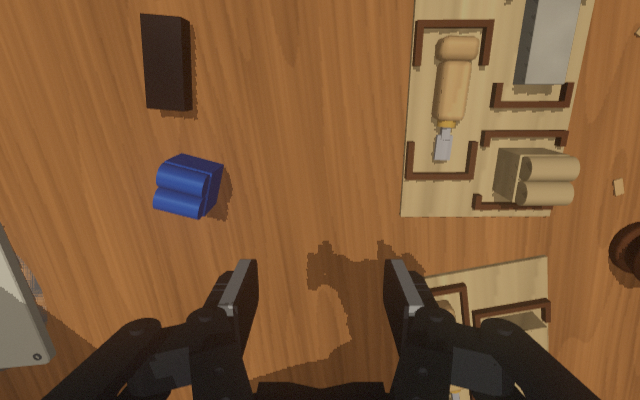

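View pics/s18.png

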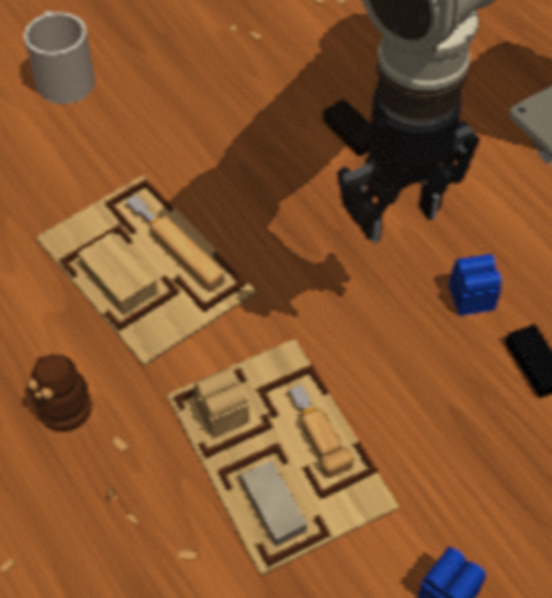

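View pics/d18.png

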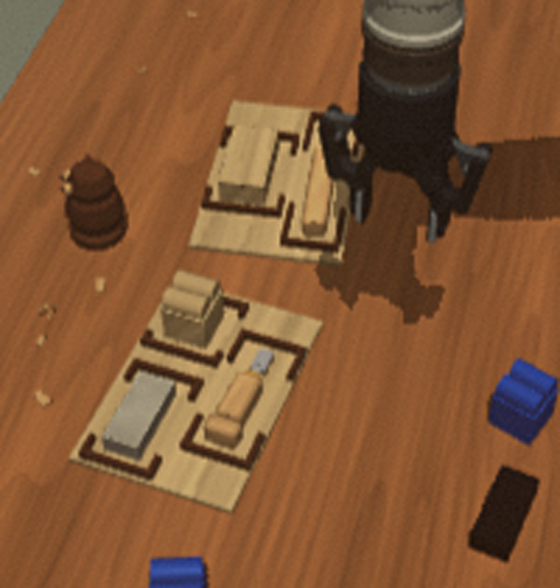

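```bash
python3 - <<'E'
from h import *
S=imaging.camera_model('scene');D=imaging.camera_model('side')
def loc(b,p): 
    c,s=np.cos(b[2]),np.sin(b[2]); d=p[:2]-np.array(b[:2]); return (np.array([c*d[0]+s*d[1],-s*d[0]+c*d[1]])*1000).round(1)
b2=[.6223,-.143,.093]; b3=[.6236,.1518,-.1165]
for u,v,z in((78,257,.036),(118,232,.036),(160,285,.036),(118,312,.006),(157,300,.006)): print('panel',loc(b2,px2w(S,200+u/2.3,70+v/2.3,z)))
for u,v,z in((160,332,.006),(192,346,.006),(220,325,.006)): print('fig',loc(b3,px2w(D,200+u/2.8,110+v/2.8,z)))
for u,v,z in((103,443,.006),(137,457,.006)): print('stone',loc(b3,px2w(D,200+u/2.8,110+v/2.8,z)))
E
python3 - <<'E'
import cv2
im=cv2.imread('pics/s18f.png'); cv2.imwrite('pics/z.png',cv2.resize(im[140:330,210:380],None,fx=3.1,fy=3.1,interpolation=2))
E
```

```text
panel [ 66.1 -35.1]
panel [  8.6 -36.4]
panel [14.7 58.3]
panel [64.9 39.9]
panel [19.6 54.7]
fig [ 64.6 -44.2]
fig [ 28.  -39.3]
fig [ 13.1 -73.3]
stone [57.4 93.1]
stone [21.7 96. ]
```

View pics/z.png

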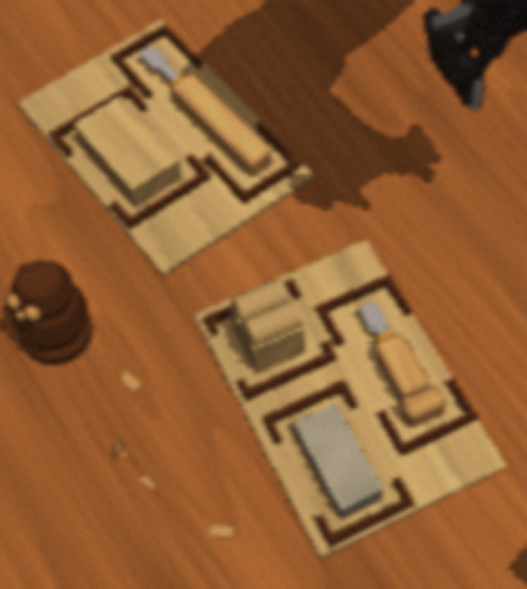

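Run:
```python
from h import *
print(order.job_done())
```

```text
the job is handed in; nothing more can be done
None
```

Both kits are made up and the job is handed in at about 35 s, well under the 136 s limit.

The parts went on in the order you listed: long gouge, relief panel, palm gouge, sharpening stone, figure blank. The gripper was clear of everything at hand-in. I never touched the mallet, mug, owl, the black slabs or the blue blocks, and no force reading between moves went above about 7 N.

- **Final pictures:** the last scene, side and wrist views show every part resting flat inside its battens. The long parts lie along their bays and the figure blank stands upright.
- **Measured placings:** the stone's end and the figure's near face came out within about 4 mm of the planned centring.
- **Panel reading that disagreed:** readings of the panel's end scattered, with one top-corner reading (58 mm) just past the bay's inner edge at 57 mm. The pictures show a clear gap between that end and the batten, so I take the panel to sit a few millimetres off centre but inside its bay.
- **Board positions:** fits from different cameras differed by up to about 3.5 mm, against roughly 12 mm of clearance in each bay.

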